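Put the coil winder back together

ROBOT

A 6-joint arm with a two-finger parallel gripper is mounted at the origin on the work surface. World frame = base frame: x ahead of the robot, y to its left, z up, the work surface at z = 0. Lengths are in mm, angles in degrees, forces in N, time in s.
With the tool pointing down it reaches from about 350 to 850 mm from the base axis. Payload 8.1 kg.
Tool frame: the origin (TCP) lies at the very end of the fingers, on their centre line; the grasp point (between the pads) lies r.tcp_to_grasp behind it (r.tcp_to_grasp is the distance from the TCP to the grasp point, in mm); z points along the fingers, y is the line along which they close (so a half turn about z gives the same grasp; the last joint's range is limited). The gripper opens to 85 mm and grips with 20 to 120 N. Pads are 22 mm wide; open, the fingers measure 114 mm over their backs; the gripper's body (76 mm by 85 mm) begins 54 mm behind the grasp point. The pads swing forward as they close: fully open they stand 13 mm farther back than shut.
Start: joints at [72.284, 7.471, 85.268, -0, 87.261, -4.893], TCP at [133.139, 585.046, 201.992] pointing down, gripper open.
Joint ranges: [-169.43, 169.43], [-51.17, 129.36], [1.28, 143.12], [-76.62, 256.62], [0, 156.53], [-152.29, 152.29]. Speed limits (degrees/s): [136.94, 136.94, 159.86, 180, 180, 180].

INTERFACE

Orientations are given as [roll, pitch, yaw] about the fixed x, y, z axes, in that order (R = Rz(yaw) Ry(pitch) Rx(roll)).
In Python, from bench import r gives the robot as it stands.
- The arm moves only by the shell command python3 -m handwheel 'ROWS' [OPENING] [FORCE]. ROWS is JSON, a list of rows, each a list of 4 numbers: the shift along the tool's x, y, z in m, then the turn about the tool's z in degrees. A call has 1 to 10 rows; each row shifts and turns the commanded pose from where the row before left it, along the tool's axes as they then stand; what a row does not reach is not made up. A row lasts 1/10 s, in which the tool goes at most 50 mm and 8.59 degrees, less where a joint would pass 70% of its speed; a pose out of reach is approached as far as the arm can. A call is refused whole if a number of a shift passes 0.05 or a number of a turn 8.59, either way. A call with a gripper value outside its range is refused whole. OPENING is the finger opening in m, from 0 to 0.0854, set as the call begins (- or left out, the last holds). The fingers move at their own pace and stop on an object; FORCE is the grip in N (left out, the last holds). Time passes only in rows, so rows that do not move let the fingers close. It gives the time, the measured TCP pose, the force, the opening and the grip force at its end, in the units of the state.
- r.sense(): the state, without advancing time (a new reading comes with each control period).
- r.snapshot(name): name is "scene" or "top" or "wrist"; returns the picture (400x640x3 uint8, red, green, blue); there is no depth.
- r.camera_params(name): a dict with "fx", "fy", "cx", "cy" (pixels), "D" ([k1, k2, p1, p2, k3] as OpenCV has them; the pictures are not rectified), "R" (3x3) and "t" (3): a world point X has camera coordinates R X + t; the wrist camera has in their place "mount" (4x4, takes a point from camera to tool coordinates, whose origin is the TCP and whose axes are the flange's). Camera axes: x right, y down, z forward; pixel columns grow to the right and rows downward; lengths in mm; the calibration is good to about 2 mm. A picture is of the moment at which its call begins: read the wrist's pose just before it. camera_params takes no time and is no camera call.
- r.hand_in(): hands the job in; it is judged then, once.
The state is a dict: "time": time; "joint_pos": joint angles; "qd": joint speeds; "joint_efforts": joint torques, N m; "tool_pos": TCP position; "tcp_rot": TCP orientation; "ft_force": force on the tool from outside, world axes, zero at the start; "wrist_torque": the same for the moment, N m; "finger_gap": finger opening in mm; "grip_force": force on a finger pad.
Only numpy, scipy, OpenCV 4.12 (cv2) and the standard library are available. Lean on these libraries where they do the work, as an engineer would, in place of code of your own. Each camera call takes 0.05 s, during which the arm holds its last target. There are 200 camera calls.

TASK

Put the coil winder back together: the drum out of the drawer goes on the axle first, pushed up against the back flange, then the loose flange from the sorter with its flat side against the drum, and last the knob, open end first, pushed on until it holds the stack together with no gaps. Leave the other things where they are.

Things in the scene. Friction and masses are not known exactly. Their poses are not given: they have to be found in the camera images.
- winder: fixed coil winder: grey base (200 x 160 x 10 mm), grey post, and a level steel axle 210 mm above the table pointing along its -x axis: 18 mm thick, 163 mm long, the last 8 mm tapered to 9 mm. It springs from the fixed back flange, an upright aluminium disc 140 mm across. Origin: on the table below the flange's front face; the base reaches 50 mm in front of it, else the space below the axle is free
- axle_tip (a point): the free end of the axle, on its centre line
- drum_home (a point): where the drum's centre is when the drum is fully home (45 mm along the axle from the back flange)
- flange_home (a point): where the loose flange's origin is when it is fully home (90 mm along the axle)
- knob_home (a point): where the knob's centre is when the knob is fully home (152 mm from the back flange; its open end is then 120 mm from it, on the flange's boss)
- drum: grey plastic winding drum: octagonal tube 60 mm across flats, 90 mm long, 0.25 to 0.5 kg, 22 mm bore right through, either end may go on first. Origin: its centre; z along the bore; x, y and the diagonals between them square to the flats. It stands on end (bore upright) in the front pocket of the drawer, its top 20 mm below the rim, and comes out only straight up
- flange: loose aluminium flange: disc 140 mm across, 8 mm thick, 22 mm bore, with a boss (40 mm across, 22 mm high) on one side, about 0.3 kg. Origin: centre of the flat face; x along the bore, out of the flat face: the disc takes x = -8 to 0 mm, the boss -30 to -8 mm. It stands on edge in one of the sorter's slots, its centre 81 mm above the table, its top free to take
- knob: blue octagonal clamp knob, 46 mm across flats, 64 mm long, about 0.15 kg, with a blind bore 20 mm wide and 47 mm deep in one end. Origin: its centre; x along its axis, out of the open end (mouth at x = +32 mm). It lies on a flat on the table, axis level. It slides onto the axle with a little play and stays there unturned
- drawer: fixed grey rack drawer, pulled out from a low rack case (280 mm wide, 215 mm high) behind it, front towards -x with a bar handle. Origin: on the table below its middle. 260 mm long, 222 mm wide; floor 24 mm, rim 134 mm, front plate 145 mm above the table. The drum's pocket takes x = -126 to -22 mm, y = -107 to 107 mm.
- sorter: fixed slotted plate sorter, base 160 x 150 mm; its three slots lie along its y axis, 50 mm apart, 14 mm wide, between fins 80 mm high at both ends. Origin: middle of its underside. The table in front of it, nearer the robot (x = 0.38 to 0.47 m, y = -0.10 to 0.12 m in the robot's frame), is clear for putting things down
- plate1: bystander: steel connector plate 146 x 86 x 4 mm standing in a sorter slot, its top 112 mm above the table; origin at the middle of its lower edge
- plate2: bystander: white blank plate 146 x 86 x 4 mm standing in a sorter slot, its top 112 mm above the table; origin at the middle of its lower edge
- foot1: bystander: black rack foot, 44 mm across, 22 mm high, in the rear of the drawer; origin under its middle
- foot2: bystander: black rack foot like foot1, in the rear of the drawer
- foot3: bystander: black rack foot like foot1, on the table near the sorter
- foot4: bystander: black rack foot like foot1, on the table beside the winder
- ear: bystander: silver rack ear, an angle 44 x 132 mm, 40 mm high, lying on the table; origin under its middle
- plug: bystander: brass patch plug about 100 mm long lying on the table; origin under its middle
Things that resemble listed ones, but are neither listed nor needed, are in the scene too. There is more than one size of the knob; the job needs the largest.

How it is judged (in metres and radians):
On the way, in this order (a step that is already met when the one before it is completed fails the run):
1. the drum is on the axle, up to the back flange (distance between drum and drum_home below 0.02 m and angle between the z axis of drum and the x axis of winder, either way round below 0.15 rad), for 0.2 s.
2. then the loose flange is on the axle, flat side up to the drum (distance between flange and flange_home below 0.02 m and distance between drum and drum_home below 0.02 m), for 0.2 s.
3. then the knob is pushed home (distance between knob and knob_home below 0.008 m), for 0.1 s.
At the end, for the whole second after the job is handed in: drum within 7 mm, flange and knob within 8 mm of their home points (up to 2 mm of this is their play on the axle), the drum in line with the axle within 0.1 rad, flange and knob within 0.12 rad, all released and at rest (distance between drum and drum_home below 0.007 m and angle between the z axis of drum and the x axis of winder, either way round below 0.1 rad and distance between flange and flange_home below 0.008 m and angle between the x axis of each of flange, knob and the x axis of winder, either way round below 0.12 rad and distance between knob and knob_home below 0.008 m and linear speed of each of drum, flange, knob below 0.02 m/s); the robot touches nothing.
It fails at once if a bystander is moved by more than 30 mm (distance of any of plate1, plate2, foot1, foot2, foot3, foot4, ear, plug from where it was at the start of the episode above 0.03 m).
It also fails if it takes over 72 s, if anything falls off the work surface, if the arm or the gripper's body presses on something with over 40 N, if the wrist force passes 120 N, or if a joint passes its speed limit or range.

## Working session

There is one attempt and no reset: what is moved stays moved. The work goes in short steps, Python scripts to look and compute and a shell command to move; the robot and the scene stay as the last step left them, time stands still between calls to the robot, and variables do not carry over. Pictures are saved under pics/ and viewed, at most 10 in all, crops included, and the job is handed in when it is done.

```bash
ls; mkdir -p pics
python3 - <<'E'
from bench import r
import cv2
s=r.sense(); print(s, r.tcp_to_grasp)
for n in("scene","top"):
    cv2.imwrite(f"pics/{n}0.png",r.snapshot(n)[:,:,::-1])
    p=r.camera_params(n); print(n,{k:(v.tolist() if hasattr(v,'tolist') else v) for k,v in p.items()})
print(r.camera_params("wrist"))
E
```

```text
pics
{'time': 0.0, 'joint_pos': array([ 7.22844560e+01,  7.51404838e+00,  8.53295489e+01,  1.07611450e-03,
        8.72599419e+01, -4.89336934e+00]), 'qd': array([ 0.04616513,  0.05309172,  0.00097408,  0.02738535, -0.04121784,
       -0.0374457 ]), 'joint_efforts': array([-2.03093667e-03, -5.69411051e+01, -5.00543082e+01, -4.29740203e-04,
        1.49081298e-02,  1.45456954e-05]), 'tool_pos': array([132.94909033, 584.47869611, 200.95292456]), 'tcp_rot': array([-1.79896930e+02, -9.90292569e-03,  1.67177764e+02]), 'ft_force': array([ 0.17255728, -0.25040949,  0.58672574]), 'wrist_torque': array([0.01889459, 0.00795419, 0.01901365]), 'grip_force': 0.0, 'finger_gap': 85.55714427793566} 18.700000000000003
scene {'fx': 414.44381478029703, 'fy': 414.44381478029703, 'cx': 318.4792536594199, 'cy': 201.4440603957155, 'D': [-0.053455440176840924, 0.0, 0.0, 0.0, 0.0], 'R': [[-0.3324805562662117, 0.9430195646595673, 0.013068296529785072], [0.7549074127176897, 0.2744124587454569, -0.5956614816396615], [-0.5653065344826594, -0.1881805068399829, -0.8031292666293846]], 't': [231.4684365191309, -308.
[... 298 characters left out ...]
4139806145, -0.13783402738094022], [0.1377575664241794, 0.014502096451742705, -0.9903598043597046]], 't': [-38.514856227724785, 574.5030043450479, 1192.2939034677925]}
{'fx': 348.9740015498281, 'fy': 348.9740015498281, 'cx': 320.16293066499384, 'cy': 200.76116029820588, 'D': array([-0.07095417,  0.        ,  0.        ,  0.        ,  0.        ]), 'mount': array([[-3.88512919e-04, -9.47436420e-01, -3.19943868e-01,
         8.38898831e+01],
       [ 9.99999836e-01, -2.33730561e-04, -5.22179126e-04,
         1.07669030e+00],
       [ 4.19950862e-04, -3.19944019e-01,  9.47436356e-01,
        -1.71238062e+02],
       [ 0.00000000e+00,  0.00000000e+00,  0.00000000e+00,
         1.00000000e+00]])}
```

View pics/scene0.png

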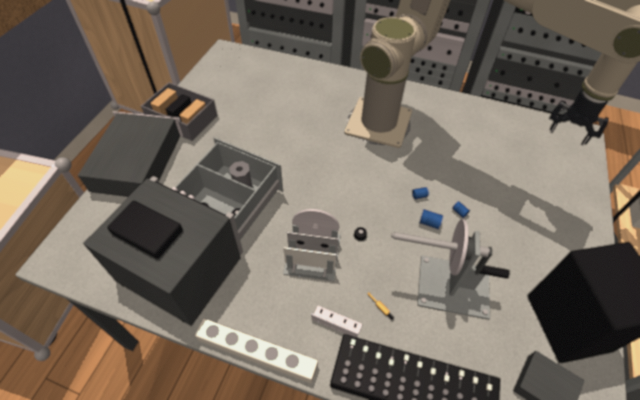

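View pics/top0.png

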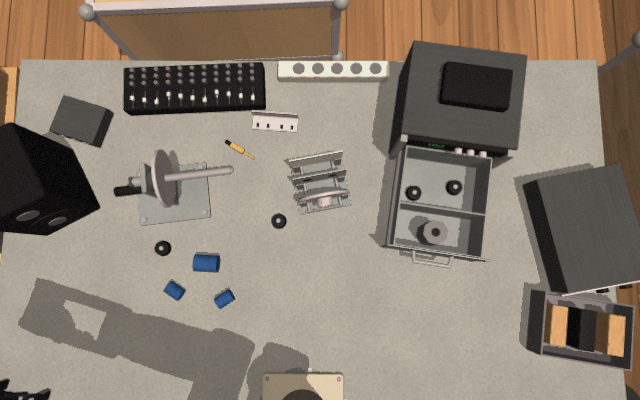

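Top view (up = +x, left = +y): the drum is upright in the drawer's front pocket at (432,232). The flange could be the disc in the sorter's nearest slot (320,197) or the winder's fixed disc (163,178); I take the one in the sorter. The knob could be the blue cylinder at (206,262), which is the largest, or (174,290) or (224,298), which are smaller decoys; I take (206,262). The axle tip is at about (232,170) and the feet are at (279,221), (163,248), (413,193) and (454,187).

```bash
cat > h.py <<'E'
import numpy as np, cv2
from bench import r
from scipy.spatial.transform import Rotation as Ro
def pose():
    s=r.sense(); return np.array(s["tool_pos"]),Ro.from_euler("xyz",s["tcp_rot"],degrees=True).as_matrix()
def ray(cam,uv,ps=None):
    p=r.camera_params(cam); K=np.array([[p["fx"],0,p["cx"]],[0,p["fy"],p["cy"]],[0,0,1]])
    n=cv2.undistortPoints(np.array(uv,float).reshape(-1,1,2),K,np.array(p["D"],float)).reshape(-1,2)
    d=np.c_[n,np.ones(len(n))]
    if cam=="wrist":
        T=np.array(p["mount"]); t,R=ps; return R@T[:3,3]+t, d@T[:3,:3].T@R.T
    R=np.array(p["R"]); return -R.T@np.array(p["t"]), d@R
def plane(cam,uv,z,ps=None):
    o,d=ray(cam,uv,ps); return o+d*((z-o[2])/d[:,2])[:,None]
def tri(*rays):  # (o,d) pairs -> point, residual
    A=np.zeros((3,3));b=np.zeros(3);L=[]
    for o,d in rays:
        d=np.ravel(d)/np.linalg.norm(d); P=np.eye(3)-np.outer(d,d); A+=P;b+=P@o;L.append((P,o))
    x=np.linalg.solve(A,b); return x,[round(float(np.linalg.norm(P@(x-o))),1) for P,o in L]
def blobs(im,amin=30):  # blue
    h=cv2.cvtColor(im,cv2.COLOR_RGB2HSV); m=cv2.inRange(h,(100,120,40),(125,255,255))
    c,_=cv2.findContours(m,cv2.RETR_EXTERNAL,cv2.CHAIN_APPROX_NONE)
    return [x for x in c if cv2.contourArea(x)>amin]
def project(cam,X,ps=None):
    p=r.camera_params(cam); K=np.array([[p["fx"],0,p["cx"]],[0,p["fy"],p["cy"]],[0,0,1]])
    X=np.atleast_2d(np.array(X,float))
    if cam=="wrist":
        T=np.array(p["mount"]); t,R=ps; c=((X-t)@R-T[:3,3])@T[:3,:3]
    else: c=X@np.array(p["R"]).T+np.array(p["t"])
    return cv2.projectPoints(c,np.zeros(3),np.zeros(3),K,np.array(p["D"],float))[0].reshape(-1,2)
E
python3 - <<'E'
from h import *
np.set_printoptions(precision=1,suppress=True)
t,s=cv2.imread("pics/top0.png")[:,:,::-1].copy(),cv2.imread("pics/scene0.png")[:,:,::-1].copy()
for c in blobs(t): print("knob",cv2.minAreaRect(c),plane("top",[cv2.minAreaRect(c)[0]],35))
for nm,a,b in [("axtip",(231,170),(394,236)),("drumtop",(434,232),(240,169)),("foot3",(279,221),(360,233)),("flangetop",(320,190),(315,212))]:
    print(nm,*tri((ray("top",[a])),(ray("scene",[b]))))
print("drum z114",plane("top",[(434,232)],114))
print("axle line z210",plane("top",[(231,170),(180,177)],210),"flange mid z81",plane("top",[(320,197)],81))
a=cv2.resize(t[130:250,110:350],None,fx=3.3,fy=3.3,interpolation=cv2.INTER_CUBIC)
cv2.imwrite("pics/c1.png",a[:,:,::-1])
E
```

```text
knob ((224.076904296875, 298.6153869628906), (11.648704528808594, 18.859806060791016), 56.3099365234375) [[303.2 212.9  35. ]]
knob ((174.0067596435547, 290.29052734375), (17.553394317626953, 12.322250366210938), 35.53767776489258) [[324.7 349.2  35. ]]
knob ((205.82994079589844, 262.8807067871094), (25.86267852783203, 15.888092041015625), 4.085616588592529) [[398.3 266.4  35. ]]
axtip [622.2 172.  203.8] [1.6, 1.6]
drumtop [ 481.1 -339.2  107.6] [0.4, 0.4]
foot3 [516.3  72.1   6.2] [0.8, 0.8]
flangetop [583.8 -48.5 150.5] [3.2, 3.2]
drum z114 [[ 480.8 -338.   114. ]]
axle line z210 [[621.2 169.1 210. ]
 [603.5 291.3 210. ]] flange mid z81 [[575. -45.  81.]]
```

View pics/c1.png

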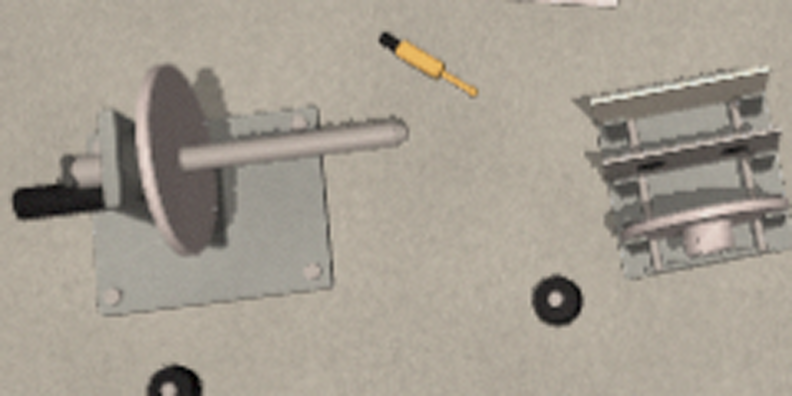

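The crop shows the loose flange in the nearest slot with its boss facing the robot (-x) and its flat side facing +x. The winder's x axis points to about +y. Next I move over the knob to see its mouth and take a wrist view.

```bash
python3 -m handwheel '[[-0.03,-0.024,-0.012,0],[-0.034,-0.027,-0.012,0],[-0.034,-0.027,-0.012,0],[-0.034,-0.027,-0.012,0],[-0.034,-0.027,-0.012,0],[-0.034,-0.027,-0.012,0],[-0.034,-0.027,-0.012,0],[-0.034,-0.027,-0.012,0],[-0.034,-0.027,-0.012,0],[0,0,0,0]]'
python3 - <<'E'
from h import *
ps=pose(); im=r.snapshot("wrist"); np.savez("w1.npz",t=ps[0],R=ps[1],im=im); cv2.imwrite("pics/w1.png",im[:,:,::-1]); print(ps[0],r.sense()["tcp_rot"],r.sense()["time"])
E
```

```text
time: 1.1
tool_pos: [377.5, 280.5, 311.5]
tcp_rot: [180.0, 0.2, 166.8]
ft_force: [-1.2, 0.7, -0.6]
finger_gap: 85.3
grip_force: 0.0
[377.54053002 280.53144472 311.54282837] [1.79966301e+02 5.64343298e-02 1.66907003e+02] 1.15
```

View pics/w1.png

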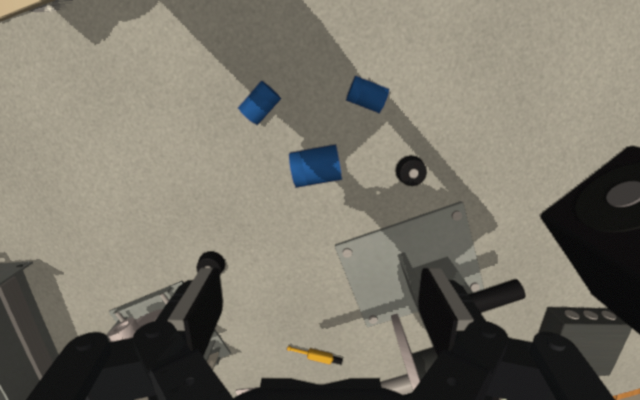

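Wrist view 1 shows the large knob at (316,166), with its axis nearly level in the image, and the small decoys at (260,103) and (368,94). Next I travel to the drum and photograph the knob from the -y side on the way.

```bash
python3 -m handwheel '[[-0.017,-0.038,0,0],[-0.017,-0.038,0,0],[-0.017,-0.038,0,0],[-0.017,-0.038,0,0],[-0.017,-0.038,0,0]]' >/dev/null
python3 - <<'E'
from h import *
ps=pose(); im=r.snapshot("wrist"); np.savez("w2.npz",t=ps[0],R=ps[1],im=im)
E
python3 -m handwheel '[[-0.017,-0.038,0.004,0.5],[-0.017,-0.038,0.004,0.5],[-0.017,-0.038,0.004,0.5],[-0.017,-0.038,0.004,0.5],[-0.017,-0.038,0.008,0.5],[-0.017,-0.038,0.008,0.5],[-0.017,-0.038,0.008,0.5],[-0.017,-0.038,0.008,0.5],[-0.017,-0.038,0.008,0],[-0.017,-0.038,0.008,0]]' >/dev/null
python3 -m handwheel '[[0,0,0,0],[0,0,0,0]]'
python3 - <<'E'
from h import *
ps=pose(); im=r.snapshot("wrist"); np.savez("w3.npz",t=ps[0],R=ps[1],im=im); print(ps[0],r.sense()["tcp_rot"])
w=np.load("w2.npz"); i2=w["im"]; b=[c for c in blobs(i2,150)]; print([ (cv2.boundingRect(c)) for c in b], w["t"])
c=max(b,key=cv2.contourArea); x,y,ww,hh=cv2.boundingRect(c)
k=i2[max(0,y-20):y+hh+20,max(0,x-20):x+ww+20]; k=cv2.resize(k,(300,int(300*k.shape[0]/k.shape[1])),interpolation=cv2.INTER_CUBIC)
can=np.zeros((600,800,3),np.uint8); can[:400,:640]=im; h=min(200,k.shape[0]); can[400:400+h,:300]=k[:h]
s=r.snapshot("scene")[195:245,395:475]; can[400:600,320:640]=cv2.resize(s,(320,200),interpolation=cv2.INTER_CUBIC)
cv2.imwrite("pics/w3.png",can[:,:,::-1])
E
```

```text
time: 2.9
tool_pos: [480.9, -330.0, 244.2]
tcp_rot: [179.9, -0.2, 163.2]
ft_force: [-0.1, 1.5, -0.6]
finger_gap: 85.2
grip_force: 0.0
[ 480.85942076 -330.02223661  244.15744504] [ 1.79925905e+02 -8.54808257e-02  1.63216800e+02]
[(432, 86, 61, 42), (387, 14, 45, 46), (495, 13, 48, 39)] [414.52044098  79.64536255 309.25558206]
```

View pics/w3.png

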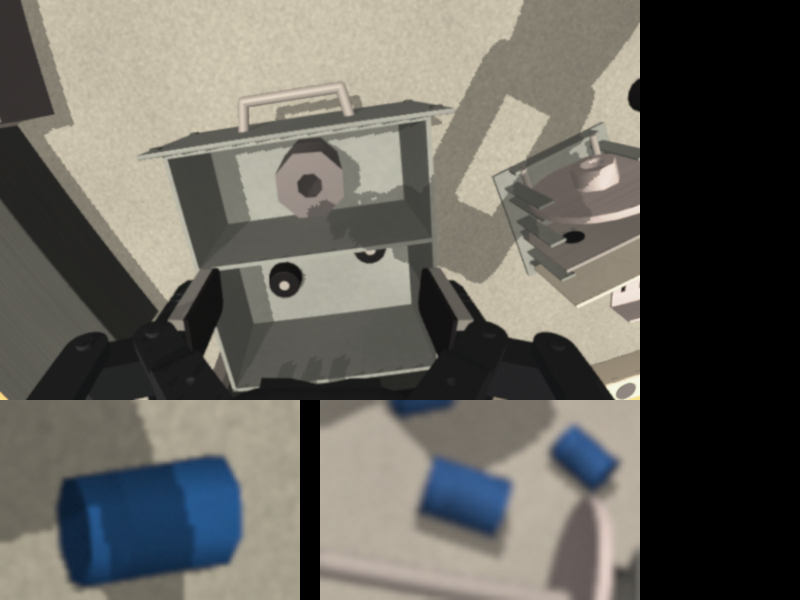

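Wrist view 3 shows the drum's top octagon with its bore at (310,185). The near side of the drum is in shadow above it, and the feet are at (286,280) and (370,250). Next I measure the top octagon.

Run:
```python
from h import *
np.set_printoptions(precision=1,suppress=True)
w=np.load("w3.npz"); im=w["im"]; ps=(w["t"],w["R"])
g=cv2.cvtColor(im,cv2.COLOR_RGB2LAB)
print(g[183,285],g[200,325],g[150,310],g[160,260],g[185,310],g[230,310])
hsv=im.astype(int); m=((hsv[:,:,0]-hsv[:,:,2])>6)&(im.mean(2)>90)
m=m.astype(np.uint8)*255; win=np.zeros_like(m); win[130:225,265:350]=255; m&=win
m=cv2.morphologyEx(m,cv2.MORPH_OPEN,np.ones((3,3)))
c,_=cv2.findContours(m,cv2.RETR_CCOMP,cv2.CHAIN_APPROX_NONE)
for x in c:
    if cv2.contourArea(x)<60: continue
    a=cv2.approxPolyDP(cv2.convexHull(x),2.0,True).reshape(-1,2)
    P=plane("wrist",a,114,ps)[:,:2]; mm=cv2.moments(x)
    print(cv2.contourArea(x),mm["m10"]/mm["m00"],mm["m01"]/mm["m00"]); print(a.tolist()); print(P)
    d=np.roll(P,-1,0)-P; print("len",np.hypot(*d.T),"ang",np.degrees(np.arctan2(d[:,1],d[:,0]))%45)
# drawer rim edge direction at z=134: pixel corners of pocket
print("rim",plane("wrist",[(168,158),(432,115),(200,267),(432,237)],134,ps))
s=ray("scene",[(240,168)]); print("tri bore",tri((ray("wrist",[(310,185)],ps)),s),tri((ray("wrist",[(310,185)],ps)),(ray("top",[(434,232)]))))
```

```text
[156 131 134] [117 131 131] [ 69 130 130] [189 126 136] [ 63 129 130] [ 96 127 132]
7093.5 306.1871666549188 172.8920373111534
[[349, 130], [349, 207], [324, 216], [265, 220], [265, 134], [287, 130]]
[[ 443.9 -291.9]
 [ 511.3 -310.5]
 [ 513.1 -335. ]
 [ 501.  -388.7]
 [ 426.1 -361.9]
 [ 428.5 -342.7]]
len [70.  24.5 55.  79.5 19.3 53.1] ang [29.6  4.2 32.3 25.3 38.1 28.1]
460.0 309.13442028985503 185.23695652173913
[[313, 173], [321, 180], [322, 188], [314, 197], [305, 197], [298, 191], [297, 181], [303, 174]]
[[ 471.1 -332.6]
 [ 479.3 -327.7]
 [ 486.7 -329. ]
 [ 492.8 -338.4]
 [ 490.4 -346.2]
 [ 483.1 -350.5]
 [ 474.  -348.5]
 [ 469.4 -341.4]]
len [ 9.6  7.5 11.2  8.2  8.5  9.4  8.4  8.9] ang [31.  35.1 32.7 28.1 30.8 32.5 32.8 34. ]
739.0 313.7422192151556 148.9323410013532
[[280, 164], [298, 139], [321, 137], [338, 152], [341, 167]]
[[ 454.9 -358. ]
 [ 438.5 -336.1]
 [ 442.7 -316.6]
 [ 459.5 -306.2]
 [ 473.1 -307.3]]
len [27.4 19.9 19.8 13.7 53.9] ang [36.6 33.  31.8 40.2 25.2]
rim [[ 419.  -442.   134. ]
 [ 448.5 -226.2  134. ]
 [ 520.8 -456.5  134. ]
 [ 552.9 -246.8  134. ]]
tri bore (array([ 481.2, -338.4,  112.6]), [0.3, 0.3]) (array([ 481. , -338.4,  113.1]), [0.2, 0.2])
```

Measured drum: bore centre (481,-339), top z about 113, flats square to bearings 77° and 167°. So I use tool yaw 167 and TCP z 78. Descend and grip.

```bash
python3 -m handwheel '[[-0.003,-0.0085,0.03,-4],[0,0,0.03,0],[0,0,0.03,0],[0,0,0.03,0],[0,0,0.026,0],[0,0,0.02,0],[0,0,0,0],[0,0,0,0]]' 
python3 -m handwheel '[[0,0,0,0],[0,0,0,0],[0,0,0,0],[0,0,0,0],[0,0,0,0]]' 0.05 80
```

```text
time: 3.8
tool_pos: [481.8, -339.1, 81.0]
tcp_rot: [-180.0, 0.0, 167.3]
ft_force: [-0.5, 0.4, 0.6]
finger_gap: 85.5
grip_force: 0.0
time: 4.3
tool_pos: [482.1, -340.4, 81.7]
tcp_rot: [-180.0, 0.1, 167.2]
ft_force: [0.3, 2.7, 6.5]
finger_gap: 50.2
grip_force: 3.2
```

Run:
```python
from h import *
print(r.sense()["finger_gap"],r.sense()["grip_force"])
im=r.snapshot("wrist"); cv2.imwrite("pics/w4.png",im[:,:,::-1])
```

```text
50.17556201729487 3.2094331711300583
```

View pics/w4.png

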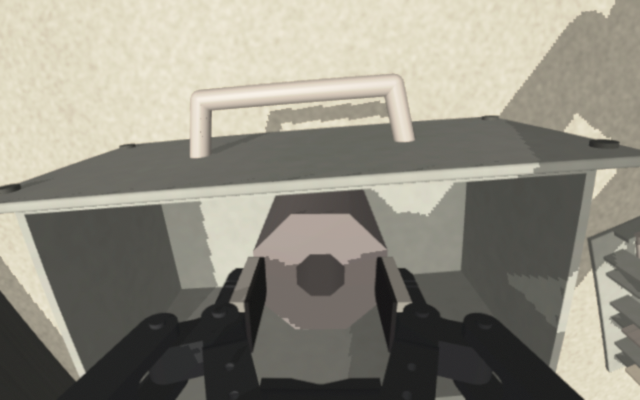

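The fingers straddle the drum squarely, with the bore at (320,275) and the top flats symmetric. I close fully to get a firm grip.

```bash
python3 -m handwheel '[[0,0,0,0],[0,0,0,0],[0,0,0,0],[0,0,0,0],[0,0,0,0]]' 0 80
```

```text
time: 4.85
tool_pos: [490.9, -342.0, 94.4]
tcp_rot: [-179.8, 1.2, 167.3]
ft_force: [1.5, 22.5, 64.7]
finger_gap: 0.3
grip_force: 28.9
```

```bash
python3 -m handwheel '[[0,0,0,0],[0,0,0,0],[0,0,0,0],[0,0,0,0]]' 0.085 40
python3 - <<'E'
from h import *
np.set_printoptions(precision=1,suppress=True)
ps=(np.array([482.1,-340.4,81.7]),Ro.from_euler("xyz",[180,0,167.2],degrees=True).as_matrix())
print(project("wrist",[[482.1,-340.4,81.7],[482,-340.4,100.4],[482,-340,113],[481,-338.4,113]],ps))
print(plane("wrist",[(320,275)],113,ps))
ps=pose(); im=r.snapshot("wrist"); s=r.snapshot("scene"); np.savez("w5.npz",t=ps[0],R=ps[1],im=im)
can=np.zeros((400,800,3),np.uint8); can[:,:480]=im[100:,80:560][:,:,:].repeat(1,0)[:400] if 0 else cv2.resize(im,(480,300))[:300].repeat(1,0)[:300] if 0 else np.vstack([cv2.resize(im,(480,300)),np.zeros((100,480,3),np.uint8)])
can[:240,480:]=cv2.resize(s[130:220,190:310],(320,240),interpolation=cv2.INTER_CUBIC)
cv2.imwrite("pics/w5.png",can[:,:,::-1]); print(ps[0])
E
```

```text
time: 5.25
tool_pos: [481.4, -340.6, 80.7]
tcp_rot: [-180.0, 0.1, 167.2]
ft_force: [-0.7, 0.2, 0.4]
finger_gap: 58.5
grip_force: 0.0
[[318.4 246.3]
 [318.1 262.9]
 [318.8 276.1]
 [321.7 273.6]]
[[ 481.5 -339.3  113. ]]
[ 481.4 -340.6   80.7]
```

View pics/w5.png

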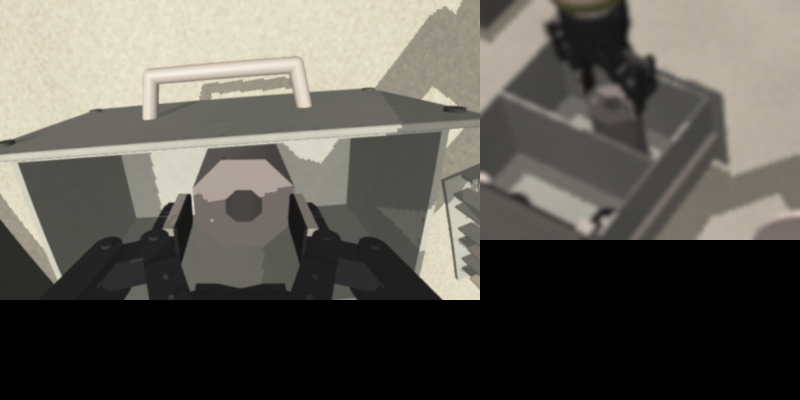

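The drum is undisturbed. The pads' tips in the picture (about 29 mm behind the TCP at a 50 mm gap) and the contact height both show that the real fingertips sit about 19 mm short of the TCP when shut and about 30 mm short near 60 mm. The fingers rode over the top, so I go 18 mm deeper.

```bash
python3 -m handwheel '[[0,0,0,0],[0,0,0,0],[0,0,0,0],[0,0,0.009,0],[0,0,0.009,0],[0,0,0,0],[0,0,0,0]]' 0.085 40
python3 -m handwheel '[[0,0,0,0],[0,0,0,0],[0,0,0,0],[0,0,0,0],[0,0,0,0]]' 0.04 80
```

```text
time: 6.05
tool_pos: [480.6, -339.6, 61.1]
tcp_rot: [180.0, -0.1, 167.2]
ft_force: [-0.6, -0.1, 0.5]
finger_gap: 85.2
grip_force: 0.0
time: 6.55
tool_pos: [481.9, -340.3, 62.9]
tcp_rot: [-180.0, 0.1, 167.2]
ft_force: [1.8, 1.8, 5.8]
finger_gap: 58.3
grip_force: 87.1
```

```bash
python3 -m handwheel '[[0,0,-0.02,0],[0,0,-0.03,0],[0,0,-0.03,0],[0,0,-0.03,0],[0,0,-0.03,0],[0,0,0,0]]'
python3 -m handwheel '[[0.017,0.037,0,0],[0.017,0.037,0,0],[0.017,0.037,0,0],[0.017,0.037,0,0],[0.018,0.037,0,0],[0.018,0.037,0,0],[0.018,0.037,0,0],[0,0,0,0]]'
python3 -m handwheel '[[0,0,0.01,8.5],[0,0,0.01,8.5],[0,0,0.01,8.5],[0,0,0.01,8.5],[0,0,0.01,8.5],[0,0,0.01,8.5],[0,0,0.01,8.5],[0,0,0.01,8.5],[0,0,0,1],[0,0,0,0]]'
```

```text
time: 7.15
tool_pos: [482.8, -341.8, 206.6]
tcp_rot: [-179.8, 0.4, 167.2]
ft_force: [0.4, -0.3, -3.1]
finger_gap: 58.1
grip_force: 87.5
time: 7.95
tool_pos: [417.6, -56.2, 199.6]
tcp_rot: [179.9, -0.2, 167.4]
ft_force: [0.3, -0.2, -3.0]
finger_gap: 58.1
grip_force: 87.9
time: 8.95
tool_pos: [418.7, -60.5, 120.7]
tcp_rot: [-179.9, -0.0, 98.4]
ft_force: [0.8, -0.0, -3.2]
finger_gap: 58.2
grip_force: 88.0
```

```bash
python3 -m handwheel '[[0,0,0.03,0],[0,0,0.03,0],[0,0,0.015,0],[0,0,0.004,0],[0,0,0,0],[0,0,0,0]]'
python3 -m handwheel '[[0,0,0,0],[0,0,0,0],[0,0,0,0],[0,0,0,0],[0,0,-0.04,0],[0,0,-0.04,0],[-0.032,0,0,0],[-0.032,0,0,0],[0,0,0,0],[0,0,0,0]]' 0.085 40
python3 -m handwheel '[[0,0,0,0],[0,0,0,0],[0,0,0,0],[0,0,0,0],[0,0,0.03,0],[0,0,0.03,0],[0,0,0,0]]' 0 40
```

```text
time: 9.55
tool_pos: [420.7, -60.8, 44.3]
tcp_rot: [179.9, 0.0, 98.2]
ft_force: [-1.3, 0.7, -3.7]
finger_gap: 57.9
grip_force: 87.9
time: 10.55
tool_pos: [428.6, -124.2, 123.0]
tcp_rot: [-180.0, -0.0, 98.1]
ft_force: [0.1, 0.6, -0.3]
finger_gap: 84.7
grip_force: 0.0
time: 11.25
tool_pos: [425.5, -122.2, 59.0]
tcp_rot: [-179.6, -0.2, 98.2]
ft_force: [-0.4, -0.0, -0.5]
finger_gap: 0.3
grip_force: 0.0
```

```bash
python3 -m handwheel '[[0.01,0,0,0],[0.01,0,0,0],[0.01,0,0,0],[0.01,0,0,0],[0.008,0,0,0],[0.008,0,0,0]]'
python3 -m handwheel '[[0.008,0,0,0],[0.008,0,0,0]]'
python3 - <<'E'
from h import *
ps=pose(); im=r.snapshot("wrist"); t=r.snapshot("top"); s=r.snapshot("scene"); np.savez("w6.npz",t=ps[0],R=ps[1],im=im); print(ps[0])
can=np.zeros((600,800,3),np.uint8); can[:400,:640]=im
can[400:,:320]=cv2.resize(t[175:275,260:420],(320,200),interpolation=cv2.INTER_CUBIC)
can[400:,330:650]=cv2.resize(s[130:230,250:410],(320,200),interpolation=cv2.INTER_CUBIC)
cv2.imwrite("pics/w6.png",can[:,:,::-1])
E
```

```text
time: 11.85
tool_pos: [420.9, -67.6, 63.4]
tcp_rot: [180.0, 0.0, 98.2]
ft_force: [0.3, -0.7, 0.9]
finger_gap: 0.0
grip_force: 0.0
time: 12.05
tool_pos: [418.4, -51.9, 63.0]
tcp_rot: [180.0, -0.0, 98.2]
ft_force: [-0.2, -0.9, -0.1]
finger_gap: 0.0
grip_force: 0.0
[418.42002778 -51.88463178  63.00151235]
```

View pics/w6.png

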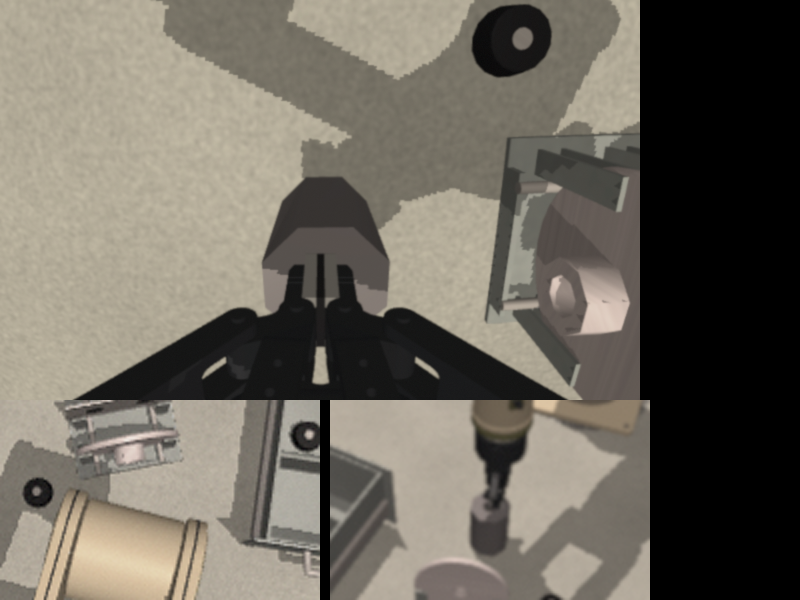

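Run:
```python
from h import *
np.set_printoptions(precision=1,suppress=True)
w=np.load("w6.npz"); ps=(w["t"],w["R"]); R=ps[1]
P=plane("wrist",[(298,228),(358,228),(263,264),(389,262),(263,300),(388,305),(305,178),(345,178)],90,ps); P[6:]=plane("wrist",[(305,178),(345,178)],0,ps)
print(P); print("tool coords",(P-ps[0])@R)
```

```text
[[404.4 -31.4  90. ]
 [431.  -27.6  90. ]
 [390.4 -51.9  90. ]
 [448.4 -42.5  90. ]
 [392.1 -71.7  90. ]
 [453.  -65.9  90. ]
 [403.9 -32.4   0. ]
 [431.4 -28.4   0. ]]
tool coords [[ 22.3 -11.  -27. ]
 [ 22.3  15.9 -27. ]
 [  4.  -27.8 -27. ]
 [  5.   31.  -27. ]
 [-15.8 -28.9 -27. ]
 [-18.8  32.2 -27. ]
 [ 21.4 -11.6  63. ]
 [ 21.4  16.1  63. ]]
```

The drum still stands upright at (420,-60). The fingers passed just over it, so the shut tips are about 27 mm behind the TCP, which also agrees with 40 mm when open. I back off, go lower and push again.

```bash
python3 -m handwheel '[[-0.03,0,-0.004,0],[-0.03,0,0,0],[0,0,0.01,0],[0,0,0.01,0],[0,0,0,0]]'
python3 -m handwheel '[[0.01,0,0,0],[0.008,0,0,0],[0.006,0,0,0],[0.006,0,0,0],[0,0,0,0]]'
python3 - <<'E'
from h import *
w=pose(); im=r.snapshot("wrist"); np.savez("w7.npz",t=w[0],R=w[1],im=im)
g=cv2.cvtColor(im,cv2.COLOR_RGB2GRAY)
c=g[:250,325]; print(w[0],r.sense()["ft_force"],[int(v) for v in c[::6]])
E
```

```text
time: 12.7
tool_pos: [425.2, -110.9, 44.7]
tcp_rot: [-179.8, -0.1, 98.2]
ft_force: [0.2, 0.4, -0.1]
finger_gap: -0.2
grip_force: 0.0
time: 13.2
tool_pos: [422.8, -81.1, 47.2]
tcp_rot: [180.0, -0.0, 98.3]
ft_force: [0.2, -0.3, -0.7]
finger_gap: -0.0
grip_force: 0.4
[422.83953362 -81.14205421  47.20491846] [ 0.41424702 -0.25578004 -0.58231985] [171, 171, 174, 175, 126, 113, 115, 118, 115, 113, 111, 114, 117, 115, 111, 117, 117, 118, 90, 91, 92, 92, 91, 92, 92, 93, 61, 50, 102, 119, 121, 116, 110, 117, 52, 46, 92, 93, 93, 92, 91, 92]
```

```bash
for i in 1; do python3 -m handwheel '[[0.006,0,0,0],[0.006,0,0,0],[0.006,0,0,0],[0.006,0,0,0],[0.006,0,0,0],[0,0,0,0],[0,0,0,0]]'; done
python3 - <<'E'
from h import *
w=pose(); im=r.snapshot("wrist"); s=r.snapshot("scene"); np.savez("w8.npz",t=w[0],R=w[1],im=im)
can=np.zeros((400,800,3),np.uint8); a=np.load("w7.npz")["im"]
can[:250,:400]=cv2.resize(a,(400,250)); can[:250,400:]=cv2.resize(im,(400,250)); can[250:,:240]=cv2.resize(s[140:240,260:420],(240,150))
cv2.imwrite("pics/w8.png",can[:,:,::-1]); print(w[0],r.sense()["ft_force"])
E
```

```text
time: 13.95
tool_pos: [418.4, -52.3, 46.9]
tcp_rot: [-180.0, -0.0, 98.2]
ft_force: [0.6, 0.9, -0.0]
finger_gap: -0.2
grip_force: 0.0
[418.41402879 -52.327726    46.87385322] [-0.98948107 -0.00463217  0.34248358]
```

View pics/w8.png

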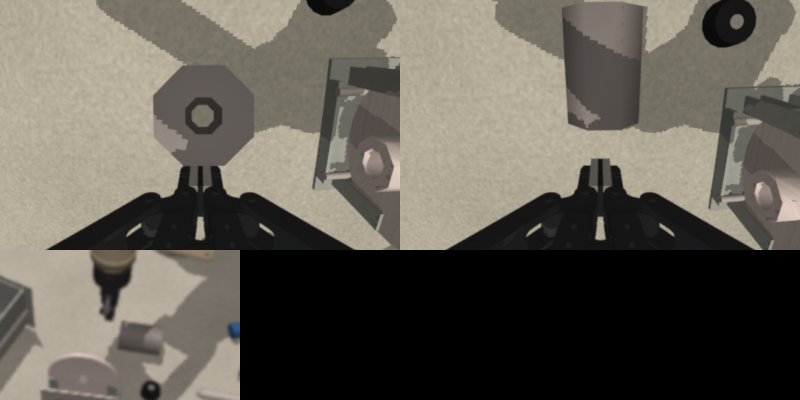

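The drum tipped over and lies on a flat along tool x, away from the fingers (right half, about (565-643, 3-130)). I work out its centre and yaw.

Run:
```python
from h import *
np.set_printoptions(precision=1,suppress=True)
w=np.load("w8.npz"); ps=(w["t"],w["R"])
C=lambda z:(plane("wrist",[(264,6),(389,6),(271,195),(386,195)],z,ps)-ps[0])@ps[1]
for z in(42,60): print(z,C(z))
print("near end top/bottom",(plane("wrist",[(290,208),(370,208)],18,ps)-ps[0])@ps[1])
im=w["im"]; d=cv2.Canny(im,30,80); L=cv2.HoughLinesP(d[:230,220:430],1,np.pi/180,25,minLineLength=35,maxLineGap=5)
print(np.array(sorted([(l[0]+[220,0,220,0]).tolist() for l in L])))
```

```text
42 [[118.5 -26.7   4.9]
 [118.6  30.5   4.9]
 [ 27.6 -27.1   4.9]
 [ 27.6  33.9   4.9]]
60 [[115.  -24.1 -13.1]
 [115.   27.3 -13.1]
 [ 33.4 -24.5 -13.1]
 [ 33.4  30.3 -13.1]]
near end top/bottom [[ 11.6 -19.5  28.9]
 [ 11.6  29.3  28.9]]
[[261  57 264 125]
 [265 129 267 177]
 [298 208 340 208]
 [308   2 356   2]
 [357   3 395  10]
 [383 166 385  97]
 [387  76 388  19]]
```

```bash
python3 -m handwheel '[[0,0,-0.03,0],[0.027,0.003,0,0],[0.026,0,0,0],[0,0,0,0],[0,0,0,0],[0,0,0.03,0],[0,0,0.03,0],[0,0,0.02,0],[0,0,0.005,0],[0,0,0,0]]' 0.085 40
python3 -m handwheel '[[0,0,0,0],[0,0,0,0],[0,0,0,0],[0,0,0,0],[0,0,0,0],[0,0,0,0]]' 0.04 100
```

```text
time: 15.05
tool_pos: [413.2, -0.2, -8.6]
tcp_rot: [-179.9, -0.0, 98.1]
ft_force: [0.4, 0.4, 0.5]
finger_gap: 84.7
grip_force: 0.0
time: 15.65
tool_pos: [415.6, -0.0, -6.0]
tcp_rot: [179.8, 0.1, 98.2]
ft_force: [-2.6, -0.8, 8.3]
finger_gap: 57.8
grip_force: 108.0
```

```bash
python3 -m handwheel '[[0,0,-0.02,0],[0,0,-0.04,0],[0,0,-0.04,0],[0.018,0.007,-0.04,0],[0.021,0.008,-0.04,0],[0.021,0.008,-0.04,0],[0.021,0.008,-0.04,0],[0.021,0.008,-0.04,0],[0.021,0.009,-0.036,0],[0.021,0.009,0,0]]'
cat > ax.py <<'E'
from h import *
import sys
def mid(im,ps,cam,A,B,n=25,half=14):
    """midline pixels of the bright bar between world points A,B"""
    out=[];g=cv2.cvtColor(im,cv2.COLOR_RGB2GRAY).astype(np.float32); g=cv2.GaussianBlur(g,(0,0),1)
    pa,pb=project(cam,[A,B],ps); d=(pb-pa)/np.linalg.norm(pb-pa); nn=np.array([-d[1],d[0]])
    w=18*np.linalg.norm(pb-pa)/np.linalg.norm(np.array(B)-A)
    hs=np.arange(-half*w/9,half*w/9,.25)
    for f in np.linspace(0,1,n):
        c=pa+f*(pb-pa); q=(c+hs[:,None]*nn).astype(np.float32)
        if q.min()<2 or q[:,0].max()>637 or q[:,1].max()>397: continue
        v=cv2.remap(g,q[None,:,0].copy(),q[None,:,1].copy(),cv2.INTER_LINEAR)[0]; e=np.abs(np.gradient(v)); k=int(round(w/.25))
        best=None
        for kk in range(int(k*.85),int(k*1.2)+1):
            sc=np.minimum(e[:-kk],e[kk:]); i=int(sc.argmax())
            if best is None or sc[i]>best[0]: best=(sc[i],hs[i]+kk*.125,kk*.25)
        if best[0]>1: out.append((f,best[1],best[2],*(c+best[1]*nn)))
    return np.array(out),w
E
sleep 0; python3 -m handwheel '[[0,0,0,0],[0,0,0,0],[0,0,0,0]]'
python3 - <<'E'
from h import *
ps=pose(); im=r.snapshot("wrist"); np.savez("a1.npz",t=ps[0],R=ps[1],im=im); print(ps[0])
E
python3 -m handwheel '[[-0.004,0.023,0,0],[-0.003,0.023,0,0],[-0.003,0.023,0,0],[0,0,0,0],[0,0,0,0],[0,0,0,0]]'
python3 - <<'E'
from ax import *
np.set_printoptions(precision=1,suppress=True,linewidth=150)
ps=pose(); im=r.snapshot("wrist"); t=r.snapshot("top"); np.savez("a2.npz",t=ps[0],R=ps[1],im=im,top=t); print(ps[0])
A=np.array([620,176,210.]);B=np.array([605.,278,210])
can=np.zeros((400,800,3),np.uint8)
for j,n in enumerate(["a1","a2"]):
    w=np.load(n+".npz"); p=(w["t"],w["R"]); o,wd=mid(w["im"],p,"wrist",A,B); print(n,wd,"\n",o)
    k=w["im"].copy(); 
    for q in project("wrist",[A,B],p): cv2.circle(k,tuple(int(x) for x in q),4,(255,0,0),1)
    for q in o: cv2.circle(k,(int(q[3]),int(q[4])),1,(0,255,0),-1)
    can[:250,400*j:400*j+400]=cv2.resize(k,(400,250))
o,wd=mid(t,None,"top",A,B); print("top",wd,"\n",o)
can[250:,:400]=cv2.resize(t[140:200,140:300],(400,150)); cv2.imwrite("pics/a.png",can[:,:,::-1])
E
```

```text
time: 16.65
tool_pos: [452.1, 152.4, 335.2]
tcp_rot: [179.4, -0.0, 98.2]
ft_force: [0.6, 0.0, -3.8]
finger_gap: 57.5
grip_force: 108.9
time: 16.95
tool_pos: [449.3, 150.3, 327.3]
tcp_rot: [-179.9, 0.0, 98.2]
ft_force: [0.2, 0.1, -3.1]
finger_gap: 57.8
grip_force: 108.8
[449.33707792 150.31474886 327.31568309]
time: 17.6
tool_pos: [519.0, 150.5, 327.9]
tcp_rot: [-180.0, -0.0, 98.1]
ft_force: [0.2, 0.9, -3.3]
finger_gap: 57.4
grip_force: 109.1
[519.  150.5 327.9]
a1 21.941606186604318 
 [[  0.    7.2  26.2 525.  185.9]
 [  0.   10.7  21.8 529.3 181.3]
 [  0.1 -23.   21.2 496.8 170.8]
 [  0.1 -21.5  19.8 499.1 165.8]
 [  0.2 -18.9  18.5 502.5 161.1]
 [  0.2  -8.9  21.  513.2 157.5]
 [  0.2   2.2  20.8 525.  154.1]
 [  0.3   2.1  22.  525.7 148.9]
 [  0.3   1.   21.8 525.4 143.5]
 [  0.4   1.2  23.8 526.5 138.4]
 [  0.4   2.5  21.8 528.6 133.4]
 [  0.5   2.4  22.5 529.3 128.2]
 [  0.5   2.4  22.5 530.1 123.1]
 [  0.5   2.6  22.5 531.2 117.9]
 [  0.6   2.5  22.2 531.9 112.7]
 [  0.6   2.7  22.8 533.  107.6]
 [  0.7   2.6  22.  533.7 102.4]
 [  0.7   2.7  22.2 534.6  97.3]
 [  0.8   3.1  2
[... 522 characters left out ...]
  448.2 130.8]
 [  0.4   2.   21.8 448.8 125.4]
 [  0.4   2.2  21.5 449.4 120.1]
 [  0.5  22.4  19.  470.1 116.7]
 [  0.5  24.5  20.2 472.7 111.5]
 [  0.5   1.5  21.8 450.4 104. ]
 [  0.6   8.4  26.  457.7  99.3]
 [  0.8   5.2  19.  457.1  72.2]
 [  1.  -22.8  24.5 431.8  42.7]]
top 7.506834335836527 
 [[  0.   -2.4   9.  228.5 172.9]
 [  0.    1.9   6.2 226.1 168.8]
 [  0.1   0.2   6.2 224.6 170.8]
 [  0.1  -5.2   8.  223.5 176.4]
 [  0.2  -3.6   6.8 221.5 175. ]
 [  0.2  -0.6   6.2 219.3 172.3]
 [  0.4  -7.8   6.2 211.5 180.7]
 [  0.5   1.2   6.2 208.5 172. ]
 [  0.5   1.8   9.  206.6 171.6]
 [  0.5   5.2   6.2 204.4 168.6]
 [  0.8   5.3   6.5 195.5 169.7]
 [  0.8   6.4   7.2 193.5 168.8]]
```

Run:
```python
from ax import *
np.set_printoptions(precision=2,suppress=True,linewidth=150)
A=np.array([620,176,210.]);B=np.array([605.,278,210])
N=[];K=[]
for n in["a1","a2"]:
    w=np.load(n+".npz"); p=(w["t"],w["R"]); o,_=mid(w["im"],p,"wrist",A,B,40)
    m=(abs(o[:,1]-(2.6 if n=="a1" else 1.9))<1.3)&(abs(o[:,2]-22)<2); o=o[m]
    O,D=ray("wrist",o[:,3:5],p); D/=np.linalg.norm(D,axis=1)[:,None]
    u,s,v=np.linalg.svd(D); nv=v[2]; N.append(nv);K.append(nv@O); print(n,len(o),s)
N=np.array(N); d=np.cross(*N); d/=np.linalg.norm(d); d*=np.sign(d[1])
x0=np.linalg.lstsq(N,np.array(K),rcond=None)[0]
P=lambda y:x0+d*(y-x0[1])/d[1]
print("dir",d,"bearing",np.degrees(np.arctan2(d[1],d[0])),"axis at y=170,280",P(170),P(280))
for n in["a1","a2"]:
    w=np.load(n+".npz"); p=(w["t"],w["R"]); g=cv2.cvtColor(w["im"],cv2.COLOR_RGB2GRAY)
    ys=np.arange(150,192,1.5); q=project("wrist",[P(y) for y in ys],p).astype(int)
    print(n,[(float(y),int(g[max(0,b-1):b+2,a-1:a+2].mean())) for y,(a,b) in zip(ys,q)])
# flange front face: along-axis offset lines above the axle, top camera crossing
im=np.load("a2.npz")["top"]; g=cv2.cvtColor(im,cv2.COLOR_RGB2GRAY); ys=np.arange(300,350,2); q=project("top",[P(y) for y in ys]).astype(int)
print([(float(y),int(g[b,a])) for y,(a,b) in zip(ys,q)])
```

```text
a1 28 [5.28 0.34 0.  ]
a2 14 [3.74 0.2  0.  ]
dir [-0.16  0.99  0.04] bearing 99.03094109309588 axis at y=170,280 [622.47 170.   208.74] [604.99 280.   213.74]
a1 [(150.0, 184), (151.5, 183), (153.0, 183), (154.5, 184), (156.0, 182), (157.5, 184), (159.0, 185), (160.5, 185), (162.0, 184), (163.5, 181), (165.0, 170), (166.5, 163), (168.0, 166), (169.5, 168), (171.0, 174), (172.5, 199), (174.0, 199), (175.5, 197), (177.0, 203), (178.5, 199), (180.0, 198), (181.5, 204), (183.0, 201), (184.5, 199), (186.0, 194), (187.5, 201), (189.0, 200), (190.5, 195)]
a2 [(150.0, 183), (151.5, 181), (153.0, 179), (154.5, 179), (156.0, 182), (157.5, 185), (159.0, 184), (160.5, 182), (162.0, 184), (163.5, 183), (165.0, 170), (166.5, 167), (168.0, 166), (169.5, 168), (171.0, 176), (172.5, 197), (174.0, 205), (175.5, 205), (177.0, 205), (178.5, 205), (180.0, 194), (181.5, 170), (183.0, 128), (184.5, 120), (186.0, 120), (187.5, 120), (189.0, 122), (190.5, 121)]
[(300.0, 193), (302.0, 194), (304.0, 193), (306.0, 193), (308.0, 191), (310.0, 191), (312.0, 190), (314.0, 191), (316.0, 192), (318.0, 192), (320.0, 192), (322.0, 195), (324.0, 193), (326.0, 196), (328.0, 195), (330.0, 196), (332.0, 194), (334.0, 194), (336.0, 192), (338.0, 192), (340.0, 193), (342.0, 194), (344.0, 196), (346.0, 194), (348.0, 194)]
```

The axle axis goes through the tip at (623.4,164.5,~210) with bearing 99°. Move the drum in front of the tip.

```bash
python3 -m handwheel '[[-0.04,0,0,0],[-0.041,0.02,0,0],[0,0.035,0.02,0],[0,0.035,0.034,0],[0,0.017,0.04,0],[0,0,0.04,0],[0,0,0.02,-0.9],[0,0,0,0],[0,0,0,0],[0,0,0,0]]'
python3 - <<'E'
from ax import *
np.set_printoptions(precision=1,suppress=True,linewidth=150)
ps=pose(); s=r.sense(); im=r.snapshot("wrist"); np.savez("d1.npz",t=ps[0],R=ps[1],im=im)
print(ps[0],s["tcp_rot"])
tip=np.array([623.4,164.5,210]); print("tip in tool",(tip-ps[0])@ps[1], "dir",np.array([-.157,.9876,0])@ps[1])
# drum edges in the picture: predicted top-flat far edge and side lines
print(project("wrist",[ps[0]+ps[1]@np.array(v,float) for v in [(65,-12.4,-66),(65,12.4,-66),(65,-30,-48),(65,30,-48),(0,-30,-48),(0,30,-48)]],ps))
g=cv2.GaussianBlur(cv2.cvtColor(im,cv2.COLOR_RGB2GRAY),(0,0),1).astype(int)
print("col320",[(i,int(g[i,320])) for i in range(90,200,4)])
for row in(170,200): print(row,[(c,int(g[row,c])) for c in list(range(215,260,3))+list(range(385,430,3))])
E
```

```text
time: 18.7
tool_pos: [638.5, 86.1, 177.2]
tcp_rot: [179.7, 0.0, 99.1]
ft_force: [0.6, 0.7, -3.4]
finger_gap: 57.5
grip_force: 109.2
[638.5  86.1 177.2] [179.7   0.   99.1]
tip in tool [ 79.8  -2.4 -32.9] dir [ 1.  0. -0.]
[[282.6 148.9]
 [364.3 148.9]
 [238.3 140. ]
 [407.7 140. ]
 [250.4 297.2]
 [394.9 297.2]]
col320 [(90, 138), (94, 121), (98, 122), (102, 120), (106, 126), (110, 125), (114, 123), (118, 122), (122, 152), (126, 163), (130, 63), (134, 83), (138, 87), (142, 63), (146, 58), (150, 90), (154, 130), (158, 130), (162, 130), (166, 130), (170, 130), (174, 131), (178, 131), (182, 131), (186, 131), (190, 131), (194, 131), (198, 130)]
170 [(215, 19), (218, 21), (221, 118), (224, 186), (227, 193), (230, 193), (233, 192), (236, 130), (239, 88), (242, 92), (245, 96), (248, 99), (251, 102), (254, 106), (257, 109), (385, 78), (388, 77), (391, 75), (394, 74), (397, 74), (400, 134), (403, 187), (406, 189), (409, 195), (412, 192), (415, 189), (418, 186), (421, 187), (424, 186), (427, 185)]
200 [(215, 189), (218, 190), (221, 188), (224, 189), (227, 187), (230, 189), (233, 187), (236, 179), (239, 120), (242, 91), (245, 95), (248, 99), (251, 102), (254, 106), (257, 110), (385, 77), (388, 76), (391, 74), (394, 72), (397, 91), (400, 176), (403, 191), (406, 190), (409, 195), (412, 192), (415, 186), (418, 185), (421, 184), (424, 185), (427, 190)]
```

```bash
python3 -m handwheel '[[0.005,-0.001,0.003,0],[0.01,0,0,0],[0.01,0,0,0],[0.01,0,0,0],[0.01,0,0,0],[0,0,0,0]]'
```

```text
time: 19.35
tool_pos: [629.3, 132.7, 171.8]
tcp_rot: [179.9, -0.1, 99.2]
ft_force: [1.2, 3.6, 0.6]
finger_gap: 57.6
grip_force: 109.8
```

```bash
python3 -m handwheel '[[0.015,0,-0.001,0],[0.015,0,0,0],[0.015,0,0,0],[0.015,0,0,0],[0,0,0,0]]'
python3 -m handwheel '[[0.015,0,0,0],[0.015,0,0,0],[0.012,0,0,0],[0.01,0,0,0],[0,0,0,0]]'
```

```text
time: 19.85
tool_pos: [620.1, 193.1, 172.9]
tcp_rot: [179.8, -0.1, 99.2]
ft_force: [5.8, 4.5, -1.4]
finger_gap: 57.8
grip_force: 109.7
time: 20.35
tool_pos: [613.3, 243.6, 173.2]
tcp_rot: [179.7, -0.1, 99.1]
ft_force: [11.8, 5.7, -2.1]
finger_gap: 57.9
grip_force: 109.4
```

```bash
python3 -m handwheel '[[0.006,0.0015,0,0],[0.006,0,0,0],[0.005,0,0,0],[0.004,0,0,0],[0,0,0,0]]'
python3 -m handwheel '[[0.003,0,0,0],[0.003,0,0,0],[0,0,0,0]]'
```

```text
time: 20.85
tool_pos: [610.8, 263.0, 173.0]
tcp_rot: [179.8, -0.0, 99.1]
ft_force: [7.8, 0.4, -0.5]
finger_gap: 57.9
grip_force: 109.7
time: 21.15
tool_pos: [610.5, 263.0, 173.1]
tcp_rot: [179.9, 0.4, 98.8]
ft_force: [5.3, -23.4, 4.7]
finger_gap: 57.4
grip_force: 110.2
```

Drum contacts the back flange (-23 N). I relax, release, rise and go to view the loose flange.

```bash
python3 -m handwheel '[[-0.003,0,0,0],[0,0,0,0],[0,0,0,0],[0,0,0,0],[0,0,0,0],[0,0,-0.01,0],[0,0,-0.03,0],[0,0,-0.04,0],[0,0,-0.04,0]]' 0.085 40
python3 -m handwheel '[[-0.04,-0.01,0,0],[-0.04,-0.01,0,0],[-0.04,-0.01,0,0],[-0.04,-0.01,0,0],[-0.04,-0.01,0,0],[-0.04,-0.01,0.01,0],[-0.04,-0.01,0.01,0],[-0.04,-0.01,0.01,0],[-0.038,-0.01,0,0],[0,0,0,0]]'
python3 -m handwheel '[[0,0,0,0],[0,0,0,0]]' >/dev/null
python3 - <<'E'
from ax import *
np.set_printoptions(precision=1,suppress=True,linewidth=150)
ps=pose(); s=r.sense(); im=r.snapshot("wrist"); t=r.snapshot("top"); sc=r.snapshot("scene"); np.savez("f1.npz",t=ps[0],R=ps[1],im=im,top=t,sc=sc)
print(ps[0],s["tcp_rot"])
print("centre from top",plane("top",[(296.4,199.7),(349.4,191.5)],81))
can=np.zeros((600,800,3),np.uint8); can[:400,:640]=im
can[400:,:400]=cv2.resize(t[130:230,130:330],(400,200),interpolation=cv2.INTER_CUBIC)
can[400:,400:]=cv2.resize(sc[200:300,280:480],(400,200),interpolation=cv2.INTER_CUBIC)
cv2.imwrite("pics/f1.png",can[:,:,::-1])
E
```

```text
time: 22.05
tool_pos: [608.5, 264.8, 293.7]
tcp_rot: [-180.0, 0.0, 99.1]
ft_force: [1.4, -0.0, 0.2]
finger_gap: 84.9
grip_force: 0.0
time: 23.05
tool_pos: [575.8, -107.6, 262.3]
tcp_rot: [-180.0, 0.1, 98.8]
ft_force: [0.0, 0.3, -0.5]
finger_gap: 84.9
grip_force: 0.0
[ 576.9 -102.1  262.8] [179.9  -0.   99.1]
centre from top [[ 567.4   18.2   81. ]
 [ 590.2 -123.9   81. ]]
```

View pics/f1.png

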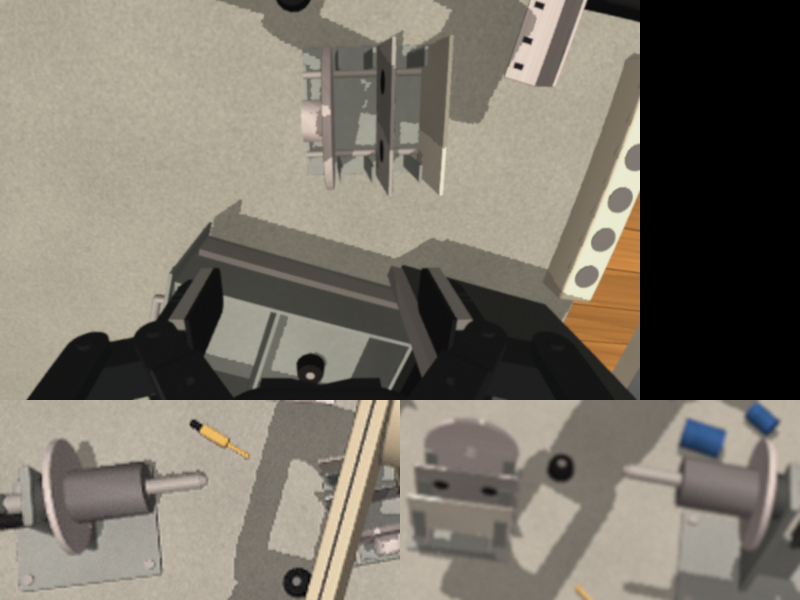

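The view shows the drum seated against the back flange. The flange's rim is a bar from about (329,45) to (330,190) and its boss is on the left at (302-323, 100-140). Next I compute the disc centre from the tangent rays.

Run:
```python
from ax import *
np.set_printoptions(precision=1,suppress=True,linewidth=150)
w=np.load("f1.npz"); ps=(w["t"],w["R"]); g=cv2.GaussianBlur(cv2.cvtColor(w["im"],cv2.COLOR_RGB2GRAY),(0,0),.7).astype(int)
print("top",[(i,int(g[i,329])) for i in range(36,56,2)]); print("bot",[(i,int(g[i,330])) for i in range(178,200,2)])
for row in(60,90,118,150,175): print(row,[int(v) for v in g[row,314:346,]][::2])
def cen(v0,v1,u):
    O,D=ray("wrist",[(u,v0),(u+1,v1)],ps); D=D/np.linalg.norm(D,axis=1)[:,None]
    b=D.sum(0); b/=np.linalg.norm(b); a=np.arccos(D[0]@D[1])/2; return O+b*70/np.sin(a)
for v0,v1 in((45,190),(46,190),(45,189)): c=cen(v0,v1,329); print(c,"tool",(c-ps[0])@ps[1])
# two-view check: boss/disc in top camera earlier
```

```text
top [(36, 107), (38, 111), (40, 112), (42, 111), (44, 108), (46, 105), (48, 107), (50, 109), (52, 109), (54, 111)]
bot [(178, 174), (180, 169), (182, 162), (184, 159), (186, 150), (188, 141), (190, 154), (192, 164), (194, 164), (196, 168), (198, 168)]
60 [160, 158, 154, 123, 115, 123, 126, 125, 105, 94, 89, 67, 88, 104, 104, 103]
90 [162, 162, 152, 119, 128, 137, 135, 132, 111, 88, 99, 105, 105, 105, 105, 104]
118 [205, 177, 140, 134, 130, 140, 141, 143, 125, 93, 96, 104, 104, 105, 106, 107]
150 [106, 108, 107, 108, 110, 123, 131, 132, 128, 98, 90, 100, 101, 100, 101, 102]
175 [164, 160, 161, 163, 161, 158, 174, 178, 178, 146, 118, 159, 139, 125, 160, 165]
[577.6 -52.4  78.6] tool [ 49.    8.3 184.2]
[577.7 -53.   76.4] tool [ 48.3   8.4 186.4]
[577.6 -52.1  75.9] tool [ 49.2   8.4 186.8]
```

```bash
python3 -m handwheel '[[0.025,0.004,0,0],[0.024,0.0044,0.02,0],[0,0,0.04,0],[0,0,0.04,0],[0,0,0.035,0],[0,0,0.03,0],[0,0,0.008,0],[0,0,0,0],[0,0,0,0]]'
python3 -m handwheel '[[0,0,0,0],[0,0,0,0],[0,0,0,0],[0,0,0,0],[0,0,0,0],[0,0,0,0],[0,0,0,0],[0,0,0,0]]' 0 100
```

```text
time: 24.3
tool_pos: [578.4, -53.1, 91.0]
tcp_rot: [179.9, 0.0, 99.1]
ft_force: [0.8, -0.4, 0.9]
finger_gap: 85.2
grip_force: 0.0
time: 25.1
tool_pos: [578.6, -53.1, 89.5]
tcp_rot: [179.8, 0.0, 99.1]
ft_force: [4.0, -0.3, -1.4]
finger_gap: 6.7
grip_force: 97.6
```

```bash
python3 -m handwheel '[[0,0,-0.01,0],[0,0,-0.02,0],[0,0,-0.03,0],[0,0,-0.03,0],[0,0,-0.03,0],[0,0,-0.01,0],[0,0,0,0]]'
python3 -m handwheel '[[0,0,0,-8.4],[0,0,0,-8.4],[0,0,0,-8.4],[0,0,0,-8.4],[0,0,0,-8.4],[0,0,0,-8.4],[0,0,0,-8.4],[0,0,0,-8.4],[0,0,0,-8.4],[0,0,0,-8.4]]'
python3 -m handwheel '[[0,0,0,-6],[-0.015,0.036,0,0],[-0.016,0.036,0,0],[-0.016,0.037,0,0],[-0.016,0.037,0,0],[-0.016,0.036,0,0],[0,0,0,0],[0,0,0,0],[0,0,0,0]]'
python3 - <<'E'
from ax import *
np.set_printoptions(precision=1,suppress=True,linewidth=150)
ps=pose(); s=r.sense(); im=r.snapshot("wrist"); np.savez("f2.npz",t=ps[0],R=ps[1],im=im,sc=r.snapshot("scene"),top=r.snapshot("top"))
print(ps[0],s["tcp_rot"],s["joint_pos"])
tip=np.array([623.4,164.5,210]); print("tip in tool",(tip-ps[0])@ps[1],"dir",np.array([-.157,.9876,0])@ps[1])
# disc rim, nearest point to the camera: tool (70*cos,*,9-70*sin)
print(project("wrist",[ps[0]+ps[1]@np.array(v,float) for v in [(70,0,9),(68,0,-8),(60,0,-27)]],ps))
g=cv2.GaussianBlur(cv2.cvtColor(im,cv2.COLOR_RGB2GRAY),(0,0),.7).astype(int)
print("col",[(i,int(g[i,320])) for i in range(40,160,4)])
for row in(110,130,150,170): print(row,[int(v) for v in g[row,296:346]][::2])
E
```

```text
time: 25.8
tool_pos: [578.1, -53.4, 220.3]
tcp_rot: [179.8, 0.1, 99.1]
ft_force: [-0.7, -0.5, -4.0]
finger_gap: 6.1
grip_force: 98.3
time: 26.8
tool_pos: [575.7, -53.0, 215.6]
tcp_rot: [179.9, -0.3, -176.6]
ft_force: [-0.1, 0.3, -3.6]
finger_gap: 6.1
grip_force: 98.1
time: 27.7
tool_pos: [625.5, 138.1, 216.9]
tcp_rot: [-180.0, -0.2, -170.9]
ft_force: [0.8, 0.3, -3.2]
finger_gap: 6.7
grip_force: 98.7
[625.5 138.1 216.9] [-180.    -0.2 -170.9] [  7.9  13.6  76.8  -0.   89.7 -91.2]
tip in tool [-2.1 26.4  6.9] dir [-0.  1. -0.]
[[317.2 111.6]
 [316.9 118.8]
 [316.6 142.8]]
col [(40, 175), (44, 173), (48, 168), (52, 176), (56, 174), (60, 176), (64, 176), (68, 178), (72, 173), (76, 172), (80, 175), (84, 177), (88, 180), (92, 179), (96, 181), (100, 179), (104, 178), (108, 174), (112, 127), (116, 137), (120, 139), (124, 118), (128, 112), (132, 114), (136, 114), (140, 118), (144, 119), (148, 123), (152, 125), (156, 127)]
110 [178, 174, 173, 178, 180, 176, 172, 171, 174, 164, 149, 142, 140, 137, 134, 141, 163, 174, 170, 169, 173, 176, 174, 171, 171]
130 [177, 175, 175, 174, 172, 175, 177, 170, 149, 155, 127, 114, 114, 113, 112, 112, 114, 154, 170, 169, 170, 174, 173, 172, 174]
150 [172, 172, 172, 171, 169, 170, 170, 151, 126, 125, 125, 124, 124, 124, 122, 119, 116, 145, 172, 171, 172, 173, 172, 168, 158]
170 [174, 172, 172, 174, 173, 172, 166, 135, 121, 127, 128, 128, 127, 125, 124, 124, 120, 135, 164, 166, 167, 166, 142, 113, 111]
```

```bash
python3 -m handwheel '[[-0.002,0.005,-0.002,0],[0,0.01,0,0],[0,0.01,0,0],[0,0.01,0,0],[0,0.01,0,0],[0,0,0,0]]'
```

```text
time: 28.45
tool_pos: [620.8, 185.7, 220.9]
tcp_rot: [180.0, -0.0, -170.8]
ft_force: [0.1, 0.1, -4.1]
finger_gap: 6.3
grip_force: 98.7
```

```bash
python3 -m handwheel '[[0,0.012,0,0],[0,0.012,0,0],[0,0.012,0,0],[0,0,0,0]]'
python3 -m handwheel '[[0,0.005,0,0],[0,0.005,0,0],[0,0.004,0,0],[0,0,0,0],[0,0,0,0]]'
```

```text
time: 28.85
tool_pos: [615.2, 221.3, 221.0]
tcp_rot: [180.0, -0.0, -170.8]
ft_force: [-0.4, -0.3, -3.3]
finger_gap: 6.4
grip_force: 98.7
time: 29.35
tool_pos: [613.6, 232.1, 221.0]
tcp_rot: [-179.9, -0.0, -171.0]
ft_force: [1.1, -5.0, -3.3]
finger_gap: 6.3
grip_force: 98.9
```

```bash
python3 -m handwheel '[[0,0.002,0,0],[0,0.002,0,0],[0,0,0,0],[0,0,0,0]]'
```

```text
time: 29.75
tool_pos: [613.5, 232.8, 221.1]
tcp_rot: [-179.7, -0.0, -171.1]
ft_force: [0.7, -18.0, 0.0]
finger_gap: 6.3
grip_force: 99.5
```

Flange seated (-18 N). Release, rise and go look at the knob from its -y end.

```bash
python3 -m handwheel '[[0,-0.003,0,0],[0,0,0,0],[0,0,0,0],[0,0,0,0],[0,0,-0.02,0],[0,0,-0.04,0],[0,0,-0.04,0]]' 0.05 40
python3 -m handwheel '[[0.03,-0.002,0,0],[0.038,-0.002,0,0],[0.038,-0.003,0,0],[0.038,-0.003,0,0],[0.038,-0.003,0,0],[0.038,0,0,0]]' 0.085 40
python3 -m handwheel '[[0,0,0.024,-8.5],[0,0,0.024,-8.5],[0,0,0.024,-8.5],[0,0,0.024,-8.5],[0,0,0.024,-8.5],[0,0,0.024,-8.5],[0,0,0.024,-8.5],[0,0,0.024,-8.5],[0,0,0.024,-8.5],[0,0,0.015,0]]'
python3 -m handwheel '[[0,0,0,0],[0,0,0,0]]'
cat > kn.py <<'E'
from h import *
np.set_printoptions(precision=1,suppress=True,linewidth=160)
ps=pose(); s=r.sense(); im=r.snapshot("wrist"); top=r.snapshot("top")
print(ps[0],s["tcp_rot"],s["joint_pos"][5])
for nm,i,p,cam in(("wrist",im,ps,"wrist"),("top",top,None,"top")):
    for c in blobs(i,150 if cam=="wrist" else 80):
        q=cv2.minAreaRect(c); box=cv2.boxPoints(q); print(nm,q,cv2.contourArea(c)); 
        for z in(23,): print(plane(cam,[q[0]],z,p), plane(cam,box,z,p)[:,:2].tolist())
np.savez("k.npz",t=ps[0],R=ps[1],im=im,top=top)
E
python3 kn.py
```

```text
time: 30.45
tool_pos: [612.5, 234.4, 321.1]
tcp_rot: [180.0, -0.1, -170.9]
ft_force: [0.6, -0.3, 0.8]
finger_gap: 50.4
grip_force: 0.0
time: 31.05
tool_pos: [396.6, 186.4, 321.1]
tcp_rot: [180.0, 0.0, -170.9]
ft_force: [0.8, -0.2, 0.8]
finger_gap: 85.1
grip_force: 0.0
time: 32.05
tool_pos: [390.5, 203.3, 87.9]
tcp_rot: [-179.5, -1.1, -95.6]
ft_force: [0.1, -0.1, -1.3]
finger_gap: 84.8
grip_force: 0.0
time: 32.25
tool_pos: [392.0, 202.3, 90.2]
tcp_rot: [-179.4, -1.1, -95.7]
ft_force: [0.0, -0.4, -0.5]
finger_gap: 84.9
grip_force: 0.0
[392.  202.3  90.2] [-179.4   -1.1  -95.7] -152.24437473978057
wrist ((412.7791748046875, 358.9425048828125), (37.8799934387207, 62.7096061706543), 36.38435363769531) 1988.5
[[326.1 349.9  23. ]] [[355.68893441521664, 362.28233822136696], [323.1013524781608, 312.2676229720167], [297.15498539476846, 338.22481034840735], [329.13946410026495, 391.7135488469525]]
wrist ((318.8272399902344, 287.76080322265625), (100.04405212402344, 60.10844802856445), 88.53119659423828) 5373.0
[[399.3 271.8  23. ]] [[418.4428175008173, 227.59200513427334], [373.607067879974, 230.5889315111686], [378.0835928521027, 321.23129533199034], [428.18286560423184, 318.25163332448255]]
wrist ((443.0400390625, 210.22000122070312), (73.60000610351562, 44.600006103515625), 53.13010025024414) 3000.0
[[302.4 216.3  23. ]] [[331.38289231488284, 201.1910084845837], [305.6224795203383, 183.9292248914568], [272.09933013836724, 231.97262307508663], [298.7679229112386, 251.34572253081254]]
```

```bash
python3 -m handwheel '[[-0.02,0,-0.01,2],[0,0,0,0],[0,0,0,0],[0,0,0,0]]'
python3 kn.py | grep -v 'top'
python3 - <<'E'
from h import *
w=np.load("k.npz"); im=w["im"]; c=max(blobs(im,150),key=cv2.contourArea); x,y,a,b=cv2.boundingRect(c); print(x,y,a,b)
for v in range(y-4,y+b+4,4): print(v,[int(t) for t in im[v,x-3:x+a+4:5,2]])
E
```

```text
time: 32.75
tool_pos: [394.1, 221.8, 99.5]
tcp_rot: [-179.3, -1.1, -97.7]
ft_force: [-0.3, 0.3, 0.6]
finger_gap: 85.0
grip_force: 0.0
[394.1 221.8  99.5] [-179.3   -1.1  -97.7] -148.0307674526057
wrist ((417.30767822265625, 334.5384216308594), (39.93841552734375, 55.47001647949219), 33.690067291259766) 1447.5
[[326.5 354.1  23. ]] [[354.96714912710996, 363.02054555198197], [326.2461940141878, 319.20919918970685], [298.64014642332654, 345.563217370894], [326.7146677811571, 392.29829772743926]]
wrist ((321.424072265625, 259.7470397949219), (97.00382995605469, 59.37589645385742), 86.53176879882812) 5173.5
[[399.2 271.5  23. ]] [[418.5449422558333, 229.4569376475397], [373.6693472860399, 232.4250557142742], [378.0389528750314, 318.0169970791627], [427.6817255377459, 315.2555690762075]]
wrist ((441.673095703125, 177.86538696289062), (71.3048095703125, 45.607017517089844), 52.12501525878906) 2968.0
[[302.4 216.9  23. ]] [[331.1217284576518, 202.54954915844644], [304.1320206601882, 185.55916007583627], [272.5734662640864, 231.73412380011936], [300.415510786999, 250.63988445058743]]
[[302.2 
[... 1416 characters left out ...]
, 89, 81, 83, 153]
279 [102, 102, 78, 87, 94, 97, 97, 98, 99, 99, 96, 89, 81, 79, 154]
283 [104, 102, 79, 87, 94, 97, 98, 99, 100, 99, 115, 113, 80, 77, 155]
287 [101, 97, 78, 86, 93, 98, 101, 117, 118, 143, 147, 117, 80, 99, 155]
291 [104, 103, 84, 86, 92, 99, 146, 150, 147, 146, 147, 132, 113, 100, 153]
295 [100, 102, 95, 85, 92, 136, 148, 148, 148, 145, 145, 134, 117, 99, 157]
299 [101, 103, 113, 85, 114, 140, 146, 145, 148, 145, 146, 131, 117, 132, 110]
303 [99, 144, 151, 110, 125, 143, 145, 145, 147, 146, 145, 130, 122, 106, 106]
307 [104, 153, 154, 147, 144, 143, 144, 145, 148, 147, 143, 107, 102, 102, 105]
311 [143, 151, 154, 151, 150, 153, 150, 145, 147, 106, 102, 100, 100, 102, 102]
```

The end face nearest the camera (the -y end) is uniformly shaded with no bore, so the mouth should point +y. I turn to yaw ~86 to confirm from the other side.

```bash
python3 -m handwheel '[[-0.04,0,-0.02,4],[-0.04,0,0,8.5],[0,0,0,8.5],[0,0,0,8.5],[0,0,0,8.5],[0,0,0,8.5],[0,0,0,8.5],[0,0,0,8.5],[0,0,0,8.5],[0,0,0,8.5]]'
python3 -m handwheel '[[0,0,0,8.5],[0,0,0,8.5],[0,0,0,8.5],[0,0,0,8.5],[0,0,0,8.5],[0,0,0,8.5],[0,0,0,8.5],[0,0,0,8.5],[0,0,0,8.5],[0,0,0,8.5]]'
python3 -m handwheel '[[0,0,0,8.5],[0,0,0,0],[0,0,0,0]]'
cp k.npz k1.npz; python3 kn.py
python3 - <<'E'
from h import *
w=np.load("k.npz"); im=w["im"]; c=max(blobs(im,150),key=cv2.contourArea); x,y,a,b=cv2.boundingRect(c); print(x,y,a,b)
for v in range(y-4,y+b+4,4): print(v,[int(t) for t in im[v,x-3:x+a+4:5,2]])
E
```

```text
time: 33.85
tool_pos: [407.1, 300.9, 117.4]
tcp_rot: [-178.8, 0.4, -178.5]
ft_force: [-0.5, 0.7, 0.3]
finger_gap: 84.7
grip_force: 0.0
time: 34.85
tool_pos: [407.1, 300.9, 117.4]
tcp_rot: [179.7, 1.2, 96.4]
ft_force: [-0.0, -0.8, -0.7]
finger_gap: 84.8
grip_force: 0.0
time: 35.15
tool_pos: [407.1, 301.1, 117.5]
tcp_rot: [179.5, 1.2, 88.6]
ft_force: [0.1, -0.8, 0.0]
finger_gap: 84.7
grip_force: 0.0
[407.1 301.1 117.5] [179.5   1.2  88.6] 33.37140303855004
wrist ((207.25003051757812, 278.7500305175781), (56.56854248046875, 38.890872955322266), 45.0) 964.0
[[304.8 222.6  23. ]] [[275.54854574301896, 229.45344809118922], [304.24721402209263, 255.9016571107484], [334.1701581945619, 215.5020223895388], [305.3097592409495, 186.23898223515863]]
wrist ((311.0, 228.5), (91.0, 56.0), 90.0) 4676.0
[[398.2 268.7  23. ]] [[377.43046301730686, 308.70006809700703], [421.6703542710595, 307.45221957810867], [421.13079281112437, 224.417353266297], [372.221509404505, 225.87098073894313]]
wrist ((208.60003662109375, 124.30000305175781), (46.0629997253418, 67.08203887939453), 26.56505012512207) 2850.5
[[3
[... 1726 characters left out ...]
0, 120, 99, 104]
239 [165, 84, 93, 99, 105, 106, 104, 103, 105, 128, 117, 96, 106]
243 [157, 84, 93, 99, 105, 104, 104, 104, 143, 134, 115, 92, 107]
247 [158, 85, 93, 100, 104, 104, 142, 151, 144, 133, 113, 90, 154]
251 [152, 76, 91, 100, 115, 151, 154, 149, 144, 131, 111, 104, 153]
255 [158, 104, 125, 131, 157, 155, 151, 147, 143, 136, 124, 104, 159]
259 [156, 117, 131, 145, 150, 149, 149, 151, 151, 139, 120, 98, 155]
263 [159, 122, 135, 148, 152, 152, 153, 152, 147, 135, 116, 92, 155]
267 [159, 139, 137, 150, 154, 155, 153, 148, 143, 132, 110, 99, 151]
271 [160, 156, 151, 151, 156, 155, 150, 145, 141, 127, 139, 159, 157]
275 [155, 149, 147, 157, 159, 151, 153, 151, 148, 153, 160, 160, 156]
```

The view confirms it: the +y end shows the bore (brighter patch at rows 187-195), so the mouth is toward +y. Compute the grasp offsets.

Run:
```python
from h import *
np.set_printoptions(precision=1,suppress=True,linewidth=160)
w=np.load("k.npz"); ps=(w["t"],w["R"])
a=plane("wrist",[(311,200),(311,272)],46,ps); print(a,(a-ps[0])@ps[1])
b=plane("wrist",[(283.5,225),(339,225)],33,ps); print(b,(b-ps[0])@ps[1])
v=np.load("k1.npz"); p1=(v["t"],v["R"]); c=plane("wrist",[(321,229),(321,308)],46,p1); print("other view",c)
d,e=ray("wrist",[(311,200)],ps),ray("wrist",[(321,308)],p1); print("mouth edge tri",tri(d,e))
d,e=ray("wrist",[(311,272)],ps),ray("wrist",[(321,229)],p1); print("closed edge tri",tri(d,e))
```

```text
[[399.7 302.   46. ]
 [397.6 241.2  46. ]] [[  2.2  -8.1  71.4]
 [-58.6  -8.6  72.7]]
[[376.8 276.9  33. ]
 [420.9 275.7  33. ]] [[-23.2 -30.5  84.8]
 [-23.3  13.6  85.2]]
other view [[397.  233.5  46. ]
 [405.6 297.7  46. ]]
mouth edge tri (array([402.8, 300.4,  42.6]), [3.2, 3.2])
closed edge tri (array([397.4, 236.6,  38.4]), [0.1, 0.1])
```

```bash
python3 -m handwheel '[[-0.018,-0.004,0.02,1],[-0.019,-0.0045,0.03,0],[0,0,0.03,0],[0,0,0.03,0],[0,0,0.02,0],[0,0,0.006,0],[0,0,0,0],[0,0,0,0]]'
python3 -m handwheel '[[0,0,0,0],[0,0,0,0],[0,0,0,0],[0,0,0,0],[0,0,0,0],[0,0,0,0]]' 0.02 90
```

```text
time: 36.05
tool_pos: [399.3, 262.5, -16.4]
tcp_rot: [179.4, 1.1, 87.4]
ft_force: [-0.4, 0.2, 0.8]
finger_gap: 85.0
grip_force: 0.0
time: 36.65
tool_pos: [399.5, 262.6, -16.3]
tcp_rot: [179.3, 1.1, 87.3]
ft_force: [0.7, 0.1, 6.6]
finger_gap: 44.3
grip_force: 92.7
```

```bash
python3 -m handwheel '[[0,0,-0.015,0],[0,0,-0.035,0],[0,0,-0.04,0],[-0.01,0,-0.04,0],[-0.04,0,-0.025,0],[-0.045,0,-0.026,0],[-0.046,0,0,0],[0,0,0,0]]'
python3 -m handwheel '[[0,0.04,0,0],[0,0.04,0,0],[0,0.04,0,0],[0,0.04,0,0],[0,0.04,0,0],[0,0.039,0,0],[0,0,0,-6],[0,0,0,-5.7],[0,0,0,0],[0,0,0,0]]'
python3 - <<'E'
from h import *
np.set_printoptions(precision=1,suppress=True,linewidth=150)
ps=pose(); s=r.sense(); im=r.snapshot("wrist"); np.savez("n2.npz",t=ps[0],R=ps[1],im=im)
print(ps[0],s["tcp_rot"])
tip=np.array([623.4,164.5,210]); print("tip in tool",(tip-ps[0])@ps[1],"dir",np.array([-.157,.9876,0])@ps[1])
print("pred mouth top edge",project("wrist",[ps[0]+ps[1]@np.array(v,float) for v in [(40,-9.5,-62),(40,9.5,-62),(40,-23,-49),(40,23,-49)]],ps))
c=max(blobs(im,300),key=cv2.contourArea); x,y,a,b=cv2.boundingRect(c); print(x,y,a,b)
for v in range(y-4,y+64,4): print(v,[int(t) for t in im[v,x-3:x+a+4:6,2]])
B=((im[:,:,2].astype(int)-im[:,:,0])>25)
for v in (175,190,205): q=np.where(B[v])[0]; print(v,q.min() if len(q) else 0,q.max() if len(q) else 0)
E
```

```text
time: 37.45
tool_pos: [391.0, 122.3, 166.5]
tcp_rot: [179.3, 1.2, 87.0]
ft_force: [1.0, 0.3, -1.2]
finger_gap: 44.1
grip_force: 92.1
time: 38.45
tool_pos: [628.7, 115.7, 167.0]
tcp_rot: [179.7, 1.2, 98.9]
ft_force: [-0.5, -0.1, -0.0]
finger_gap: 44.1
grip_force: 92.5
[628.7 115.7 167. ] [179.7   1.2  98.9]
tip in tool [ 48.1   2.5 -44. ] dir [ 1. -0. -0.]
pred mouth top edge [[295.  220.5]
 [351.4 220.5]
 [261.3 207.4]
 [384.5 207.4]]
261 186 120 183
182 [160, 166, 160, 164, 165, 163, 162, 159, 159, 164, 163, 159, 152, 165, 162, 162, 165, 161, 161, 166, 158, 165]
186 [162, 166, 163, 164, 158, 155, 102, 71, 71, 71, 72, 71, 71, 71, 77, 131, 162, 165, 165, 160, 167, 165]
190 [158, 164, 159, 143, 83, 69, 69, 70, 70, 69, 69, 70, 71, 71, 69, 70, 71, 104, 155, 159, 163, 166]
194 [160, 160, 73, 68, 68, 70, 69, 69, 79, 98, 98, 100, 100, 75, 70, 69, 69, 69, 69, 81, 162, 163]
198 [158, 128, 70, 69, 69, 69, 70, 81, 93, 101, 103, 106, 105, 96, 83, 68, 68, 70, 69, 69, 160, 163]
202 [158, 73, 69, 69, 69, 69, 69, 82, 94, 102, 103, 106, 106, 95, 84, 67, 69, 69, 69, 69, 113, 165]
206 [165, 69, 69, 70,
[... 428 characters left out ...]
 69, 88, 100, 95, 90, 86, 164]
226 [166, 74, 81, 86, 91, 95, 143, 119, 102, 103, 104, 103, 103, 103, 104, 105, 104, 100, 95, 90, 85, 161]
230 [159, 76, 81, 86, 90, 96, 101, 102, 103, 104, 105, 104, 104, 104, 105, 106, 103, 100, 94, 90, 85, 168]
234 [162, 75, 81, 86, 91, 97, 101, 101, 104, 103, 104, 105, 103, 103, 105, 106, 103, 99, 94, 90, 84, 162]
238 [158, 75, 81, 86, 91, 97, 101, 102, 102, 103, 104, 105, 104, 104, 104, 106, 103, 100, 94, 89, 84, 166]
242 [101, 77, 82, 86, 92, 98, 100, 102, 103, 103, 105, 105, 105, 105, 106, 106, 103, 98, 93, 89, 85, 165]
246 [96, 77, 82, 87, 92, 97, 101, 101, 103, 103, 105, 104, 105, 105, 106, 104, 102, 98, 93, 88, 90, 163]
175 0 0
190 283 357
205 263 378
```

```bash
python3 -m handwheel '[[0.004,0.0013,-0.0038,0],[0.005,0,-0.0001,0],[0.005,0,-0.0001,0],[0.005,0,-0.0001,0],[0.004,0,-0.0001,0],[0,0,0,0],[0,0,0,0]]'
```

```text
time: 39.2
tool_pos: [626.7, 138.6, 171.1]
tcp_rot: [179.7, 1.2, 99.0]
ft_force: [0.9, 0.9, -1.5]
finger_gap: 44.0
grip_force: 92.4
```

```bash
python3 -m handwheel '[[0.005,0,-0.0001,0],[0.005,0,-0.0001,0],[0.005,0,-0.0001,0],[0.004,0,-0.0001,0],[0,0,0,0]]'
python3 -m handwheel '[[0.004,0,-0.0001,0],[0.003,0,0,0],[0,0,0,0]]'
```

```text
time: 39.7
tool_pos: [624.0, 158.1, 171.3]
tcp_rot: [179.6, 1.2, 99.0]
ft_force: [4.6, 3.1, -2.5]
finger_gap: 44.4
grip_force: 92.3
time: 40.0
tool_pos: [623.2, 164.3, 171.3]
tcp_rot: [179.6, 1.3, 99.0]
ft_force: [5.4, 0.6, -2.0]
finger_gap: 44.5
grip_force: 92.3
```

```bash
python3 -m handwheel '[[0.003,0,0,0],[0.002,0,0,0],[0.002,0,0,0],[0,0,0,0]]'
python3 -m handwheel '[[0.002,0,0,0],[0.002,0,0,0],[0,0,0,0]]'
```

```text
time: 40.4
tool_pos: [622.5, 168.5, 171.3]
tcp_rot: [179.6, 1.5, 98.9]
ft_force: [6.4, -9.7, -0.8]
finger_gap: 44.1
grip_force: 92.5
time: 40.7
tool_pos: [622.4, 168.4, 171.3]
tcp_rot: [179.7, 1.8, 98.8]
ft_force: [6.8, -25.2, 0.1]
finger_gap: 43.9
grip_force: 92.6
```

```bash
python3 -m handwheel '[[0.002,0,0,0],[0.001,0,0,0],[0,0,0,0]]'
python3 -m handwheel '[[-0.003,0,0,0],[-0.003,0,0,0],[0,0,0,0]]'
python3 -m handwheel '[[0,0,0,0],[0,0,0,0],[0,0,0,0],[0,0,0,0],[0,0,-0.01,0],[0,0,-0.03,0],[0,0,-0.04,0],[0,0,-0.03,0]]' 0.08 40
python3 -m handwheel '[[-0.04,0,0,0],[-0.04,0,0,0],[-0.04,-0.03,0,0],[0,-0.04,0,0],[0,-0.04,0,0],[0,-0.04,0,0],[0,0,0,0]]'
python3 - <<'E'
from ax import *
np.set_printoptions(precision=1,suppress=True,linewidth=150)
t=r.snapshot("top"); s=r.snapshot("scene"); np.savez("end.npz",t=t,s=s)
tip=np.array([623.4,164.5,210]); d=np.array([-.157,.9876,0]); F=tip+163*d
# knob blob extent along the axle in both views
for cam,im in(("top",t),("scene",s)):
    q=project(cam,[F-d*l for l in range(0,200,2)])
    print(cam,[(2*i,*[int(v) for v in im[int(b),int(a)]]) for i,(a,b) in enumerate(q) if 80<=2*i<=192])
    for l in (184,152,120,90,45): print(l,project(cam,[F-d*l]))
    for c in blobs(im,60): 
        x=cv2.boundingRect(c); print(x)
print(r.sense()["time"])
E
```

```text
time: 41.0
tool_pos: [622.4, 168.4, 171.3]
tcp_rot: [179.7, 2.0, 98.6]
ft_force: [6.6, -36.5, 1.2]
finger_gap: 44.2
grip_force: 92.7
time: 41.3
tool_pos: [622.5, 168.5, 171.2]
tcp_rot: [179.7, 1.5, 98.8]
ft_force: [6.0, -12.1, -0.6]
finger_gap: 44.1
grip_force: 92.4
time: 42.1
tool_pos: [620.7, 174.6, 284.3]
tcp_rot: [179.6, 1.2, 99.0]
ft_force: [0.7, 0.3, 0.0]
finger_gap: 80.1
grip_force: 0.0
time: 42.8
tool_pos: [487.3, 31.9, 283.3]
tcp_rot: [179.7, 1.2, 99.0]
ft_force: [0.6, -0.5, 0.6]
finger_gap: 80.0
grip_force: 0.0
top [(80, 185, 165, 138), (82, 184, 163, 136), (84, 185, 165, 139), (86, 183, 162, 135), (88, 180, 161, 135), (90, 180, 161, 135), (92, 159, 143, 119), (94, 61, 57, 55), (96, 120, 109, 94), (98, 182, 163, 135), (100, 185, 165, 138), (102, 179, 159, 135), (104, 177, 158, 131), (106, 178, 158, 131), (108, 179, 160, 133), (110, 177, 157, 132), (112, 177, 157, 132), (114, 149, 132, 110), (116, 91, 82, 67), (118, 98, 88, 74), (120, 97, 89, 74), (122, 113, 104, 85), (124, 113, 104, 85), (126, 153, 137, 115), (128, 160, 144, 120), (130, 162, 144, 120), (132, 160, 142, 118),
[... 1424 characters left out ...]
66, 100), (140, 39, 65, 100), (142, 39, 65, 100), (144, 39, 65, 99), (146, 38, 65, 100), (148, 38, 64, 99), (150, 37, 63, 98), (152, 38, 64, 100), (154, 38, 64, 100), (156, 39, 65, 100), (158, 39, 65, 100), (160, 38, 64, 99), (162, 38, 64, 99), (164, 37, 64, 98), (166, 37, 63, 97), (168, 38, 64, 98), (170, 37, 63, 98), (172, 37, 63, 98), (174, 37, 63, 98), (176, 37, 63, 98), (178, 37, 62, 94), (180, 37, 62, 94), (182, 51, 64, 85), (184, 87, 87, 87), (186, 108, 104, 97), (188, 116, 110, 101), (190, 116, 110, 101), (192, 116, 110, 101)]
184 [[382.5 232.9]]
152 [[395.1 234.9]]
120 [[407.8 236.9]]
90 [[419.8 238.8]]
45 [[437.8 241.7]]
(383, 226, 25, 19)
(454, 203, 14, 13)
(413, 188, 15, 10)
42.9
```

The scene picture shows the knob from about 118 to 183 mm (expected 120 to 184), touching the boss with no gap. The arm is clear, so I hand in.

```bash
python3 -c "
from bench import r
print(r.hand_in())"
```

```text
the job is handed in; nothing more can be done
None
```

The winder is reassembled and handed in at about 43 s: drum, flange (flat side to the drum) and knob are pushed home on the axle with no visible gaps; the hand-in gave no verdict, and I did not re-measure the other things, though nothing I saw suggests any moved.

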